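Chock the tube rotator and tighten its wing knob

ROBOT

A 6-joint arm with a two-finger parallel gripper is mounted at the origin on the work surface. World frame = base frame: x ahead of the robot, y to its left, z up, the work surface at z = 0. Lengths are in m, angles in rad, forces in N, time in s.
With the tool pointing down it reaches from about 0.375 to 0.9 m from the base axis. Payload 3.1 kg.
Tool frame: the origin (TCP) lies midway between the tips of the shut fingers; the grasp point (between the pads) lies grip_point_offset behind it (grip_point_offset is the distance from the TCP to the grasp point, in m); y points along the fingers, z is the direction in which the jaws open and shut, and the axes are right-handed (so a half turn about y gives the same grasp; the last joint's range is limited). The gripper opens to 87 mm and grips with 3 to 60 N. Pads are 19 mm wide; open, the fingers measure 117 mm over their backs; the gripper's body (75 mm by 190 mm) begins 51 mm behind the grasp point.
Start: joints at [-1.401, 0.527, 1.433, -0, 1.181, -0.178], TCP at [0.214, -0.587, 0.223] pointing down, gripper open.
Joint ranges: [-3.08, 3.08], [-0.75, 2.2], [0.22, 2.44], [-1.43, 4.57], [0, 2.65], [-2.85, 2.85]. Speed limits (rad/s): [2.79, 2.79, 3.14, 3.14, 3.14, 3.14].

INTERFACE

Orientations are given as a unit quaternion [x, y, z, w].
In Python, from rig import * gives the robot as it stands.
- The arm moves only by the tool jog_arm, never from a script. Its argument "increments" is a list that holds one entry, the list of rows, each a list of 7 numbers: the turn, a rotation vector about the world's x, y, z in degrees, then the shift along the world's x, y, z in m, then the closure, from -1 (fully open) to 1 (shut), so that 0 is half open. In form: [[[rx, ry, rz, x, y, z, jaw], ...]]. A call has 1 to 8 rows; each row is the pose to reach, as a shift and turn from the pose measured when the call began; what a row does not reach only later rows make up. A row lasts 1/10 s, in which the tool goes at most 50 mm and 8.59 degrees, less where a joint would pass 70% of its speed; a pose out of reach is approached as far as the arm can. A call with a gripper value outside its range is refused whole. The fingers move at their own pace and stop on an object; "squeeze" is the grip in N (left out, the last holds). Time passes only in rows, so rows that repeat a pose let the fingers close. It gives the time, the measured TCP pose, the force and the opening at its end, in the units of the state.
- get_obs(): the state, without advancing time (a new reading comes with each control period).
- camera(name): name is "side" or "top"; returns the picture (480x640x3 uint8, red, green, blue); there is no depth.
- camera_info(name): a dict with "K" (3x3 intrinsics, pixels), "R" (3x3) and "t" (3): a world point X has camera coordinates R X + t. Camera axes: x right, y down, z forward; pixel columns grow to the right and rows downward; lengths in m; the calibration is good to about 2 mm. A picture is of the moment at which its call begins. camera_info takes no time and is no camera call.
- hand_in(): hands the job in, once; it reports no verdict.
The state is a dict: "time": time; "q": joint angles; "joint_velocities": joint speeds; "joint_torque": joint torques, N m; "position": TCP position; "tool_rot": TCP orientation; "ft_force": force on the tool from outside, world axes, zero at the start; "moment": the same for the moment, N m; "grip_width": finger opening in m.
Only numpy, scipy, OpenCV 4.12 (cv2) and the standard library are available. Lean on these libraries where they do the work, as an engineer would, in place of code of your own. Each camera call takes 0.05 s, during which the arm holds its last target.

TASK

The rotor of the tube rotator spins freely, so its wing knob cannot be tightened as it is. Stand the blue chock upright on the yellow pad of the rotator's base, between the red arm and the steel stop wall, let go of it, then turn the black wing knob clockwise until it is fully tight (the red end of the wing then points along the red arm). Leave the chock standing on the pad and do not disturb the bottle, the beaker or the jar.

Things in the scene. Friction and masses are not known exactly. Their poses are not given: they have to be found in the camera images.
- rotator: Fixed tube rotator: grey base plate 260 (x) x 200 (y) x 15 mm, white column and head at the rear. Origin: centre of the base's underside; x to its rear (away from the robot at yaw 0), y left, z up. Rotor centre (30, 0, 150) mm, axis (-0.5, 0, 0.866), leaning 30 degrees to the front. Steel stop wall front left: inner face y = 75 mm, x -114 to -30 mm, top z = 67 mm. The rest of the front is bare.
- pad (a point): Centre of the yellow pad, 66 (x) x 50 (y) mm, painted on the base plate beside the stop wall, at (-72, 50, 15) mm in the rotator's frame, same axes. The chock belongs here, between the wall (left) and the red arm (right), whose tip hangs about 85 mm above the bench. The arm gives way if the chock nudges it.
- rotor (a joint): Rotor angle, rad, growing clockwise seen facing the rotor from above; spins almost without friction. Hub 68 mm across, four arms 22 mm wide, 12 mm thick, to 130 mm from the axis, with tubes to 22 mm above mid-plane. At 0 the red arm points straight down the slope (rotator's -x); positive swings its tip left, to the pad. Starts -0.5 to 0.05; stops at about 0.2 against a chock that touches the wall.
- red_tip (a point): End of the red arm, mid-thickness, 130 mm from the rotor's axis. Its axes are the rotor's: z along the rotor's axis, -x along the red arm.
- wing (a joint): Wing knob angle relative to the rotor, rad: 0 loose, 1.4 fully tight at its hard stop; grows clockwise seen facing the rotor from above. Starts 0 to 0.4. Takes about 0.2 N m and stays where left; unless the rotor is braced, the rotor goes round with it instead.
- wing_grip (a point): Middle of the black wing, on the rotor's axis, 46 mm out from the rotor's mid-plane. z: the rotor's axis, outward (30 degrees from vertical); x: along the wing, -x to its red end; y: across it. The wing is 70 mm long (x), 16 mm thick (y) and 34 mm high (26 to 60 mm out from the mid-plane).
- chock: Loose chock, about 0.6 kg: blue block 60 (x) x 44 (y) x 95 mm high with a black upright grip tab on top, 45 (x) x 18 (y) x 55 mm high, total height 150 mm. Origin: centre of the underside, z up. Standing on the bench to the robot's right. On the pad its y axis lies along the rotator's y (either way round).
- amber: Bystander: amber bottle with a white cap, 60 mm wide, 125 mm high, origin under its centre. Leave alone.
- beaker: Bystander: glass beaker 80 mm wide, 95 mm high, origin under its centre. Leave alone.
- jar: Bystander: white jar with a green lid, 64 mm wide, 60 mm high, origin under its centre. Leave alone.

How it is judged:
On the way, in this order (a step that is already met when the one before it is completed fails the run):
1. the chock stands upright and released on the pad, between the red arm and the stop wall (x of chock in the frame of rotator between -0.097 and -0.045 m and y of chock in the frame of rotator between 0.025 and 0.065 m and z of chock in the frame of rotator between 0.008 and 0.022 m and angle between chock's own z axis and vertical below 0.12 rad and y of red_tip in the frame of rotator below 0.05 m and x of red_tip in the frame of rotator below 0 m and linear speed of chock below 0.02 m/s and contact force between the fingers and chock below 0.1 N), for 0.2 s.
2. the wing knob is turned fully tight (x of chock in the frame of rotator between -0.097 and -0.045 m and y of chock in the frame of rotator between 0.025 and 0.065 m and z of chock in the frame of rotator between 0.008 and 0.022 m and angle between chock's own z axis and vertical below 0.12 rad and value of joint wing above 1.28 rad), for 0.2 s.
At the end, for the whole second after the job is handed in: Wing knob above 1.28 of 1.4 rad; chock upright within 0.12 rad, still, released and on the base plate (origin 8 to 22 mm above the bench), in the rotator's frame x -97 to -45 mm, y 25 to 65 mm; fingers touch nothing (all of step 2 and linear speed of chock below 0.02 m/s and contact force between the fingers and chock below 0.1 N and contact force between the fingers and rotator below 0.1 N).
It fails at once if the amber is pushed more than 30 mm or tipped over (distance of amber from where it was at the start of the episode above 0.03 m or angle between amber's own z axis and vertical above 0.35 rad).
It fails at once if the beaker is pushed more than 30 mm or tipped over (distance of beaker from where it was at the start of the episode above 0.03 m or angle between beaker's own z axis and vertical above 0.35 rad).
It fails at once if the jar is pushed more than 30 mm or tipped over (distance of jar from where it was at the start of the episode above 0.03 m or angle between jar's own z axis and vertical above 0.35 rad).
It also fails if it takes over 58 s, if anything falls off the work surface, if the arm or the gripper's body presses on something with over 40 N, if the wrist force passes 120 N, or if a joint passes its speed limit or range.

## Working session

There is one attempt and no reset: what is moved stays moved. The work goes in short steps, Python scripts to look and compute and a tool call to move; the robot and the scene stay as the last step left them, time stands still between calls to the robot, and variables do not carry over. Pictures are saved under pics/ and viewed, and the job is handed in when it is done.

Besides the shell and the picture viewer there is one more tool, called after "Emit:" by a JSON object that holds its "name" and its "arguments". jog_arm: Moves the arm, as the interface text tells. Its arguments: {"type":"object","properties":{"increments":{"type":"array","items":{"type":"array","items":{"type":"array","items":{"type":"number"}}}},"squeeze":{"type":"number"}},"required":["increments"]}

```bash
mkdir -p pics; ls
python3 - <<'E'
from rig import *
import cv2
print(get_obs())
for n in("side","top"):
    im=camera(n); cv2.imwrite(f"pics/{n}0.png",im[:,:,::-1]); print(n,camera_info(n))
E
```

```text
pics
{'time': 0.0, 'q': array([-1.40045450e+00,  5.28447840e-01,  1.43390845e+00,  3.09637618e-05,
        1.18136799e+00, -1.78479692e-01]), 'joint_velocities': array([5.53413539e-04, 1.28689805e-04, 2.96535928e-04, 7.19002014e-04,
       7.05518724e-04, 2.19679815e-05]), 'joint_torque': array([ 3.40261013e-04, -4.40043926e+01, -1.76590633e+01,  6.32942165e-02,
        5.82384481e-02, -1.87111405e-04]), 'position': array([ 0.21354196, -0.5866154 ,  0.22158092]), 'tool_rot': array([-0.12268537,  0.69713316, -0.69562596,  0.12271175]), 'ft_force': array([-0.59077769,  0.80617876, -0.23780467]), 'moment': array([0.01146728, 0.01134516, 0.02452546]), 'grip_width': 0.08717321427625854}
side {'K': array([[588.88716269,   0.        , 320.43181174],
       [  0.        , 588.88716269, 244.68188709],
       [  0.        ,   0.        ,   1.        ]]), 'R': array([[-0.8196343 , -0.57287663, -0.00345997],
       [-0.35600162,  0.51405704, -0.78038977],
       [ 0.44884569, -0.63840248, -0.6252838 ]]), 't': array([0.47825453, 0.28792121, 1.06824461])}
top {'K': array([[466.14561347,   0.        , 318.19992751],
       [  0.        , 466.14561347, 237.55942631],
       [  0.        ,   0.        ,   1.        ]]), 'R': array([[ 0.01096464, -0.99980874, -0.01619456],
       [-0.99602145, -0.00948788, -0.08860731],
       [ 0.08843671,  0.01710168, -0.99593498]]), 't': array([0.04782383, 0.57085507, 1.29741289])}
```

View pics/side0.png

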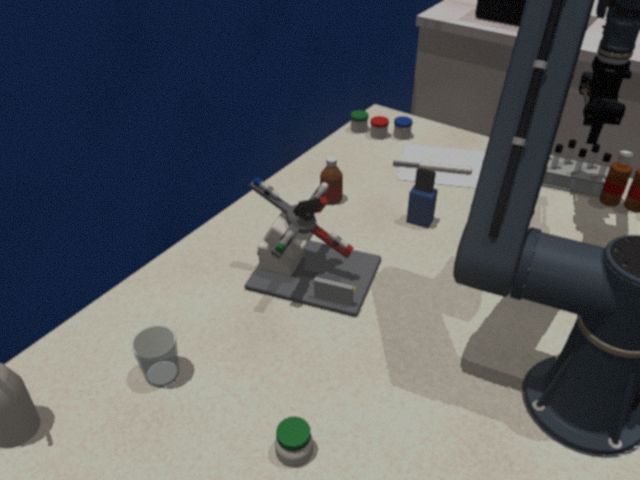

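View pics/top0.png

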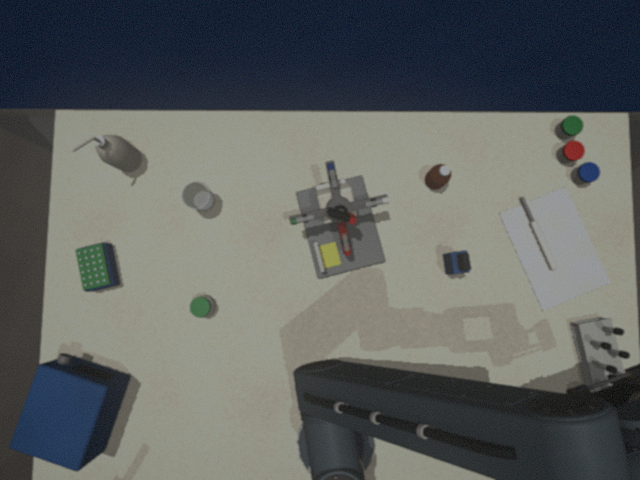

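Top view: chock near (457,262), rotator base about (300–385,175–278), yellow pad (330,255), red arm tip (347,252), amber (438,177), beaker (200,197), jar (202,306). Zooming for detail.

```bash
cat > h.py <<'E'
from rig import *
import cv2, numpy as np
from scipy.spatial.transform import Rotation as Rn
CI={n:camera_info(n) for n in("side","top")}
def proj(n,X):
    c=CI[n]; p=(np.atleast_2d(X)@c["R"].T+c["t"])@c["K"].T; return p[:,:2]/p[:,2:]
def ray(n,uv):
    c=CI[n]; d=c["R"].T@np.linalg.solve(c["K"],[*uv,1]); return -c["R"].T@c["t"],d/np.linalg.norm(d)
def onz(n,uv,z):
    o,d=ray(n,uv); return o+d*(z-o[2])/d[2]
def tri(us,ut):
    c=CI; P=[c[n]["K"]@np.c_[c[n]["R"],c[n]["t"]] for n in("side","top")]
    X=cv2.triangulatePoints(P[0],P[1],np.array(us,float).reshape(2,1),np.array(ut,float).reshape(2,1)); X=(X[:3]/X[3]).ravel()
    return X,[np.round(proj(n,X)[0]-u,1) for n,u in(("side",us),("top",ut))]
E
python3 - <<'E'
import cv2,numpy as np
s=cv2.imread("pics/side0.png");t=cv2.imread("pics/top0.png")
def crop(im,x,y,w,h,k,o):
    c=cv2.resize(im[y:y+h,x:x+w],None,fx=k,fy=k,interpolation=cv2.INTER_CUBIC)
    c=np.clip(c*1.3,0,255).astype('uint8')
    for i in range(0,w,20): cv2.putText(c,str(x+i),(i*k,10),0,.35,(0,255,255),1);cv2.line(c,(i*k,12),(i*k,18),(0,255,255),1)
    for i in range(0,h,20): cv2.putText(c,str(y+i),(0,i*k+4),0,.35,(0,255,255),1);cv2.line(c,(24,i*k),(30,i*k),(0,255,255),1)
    cv2.imwrite(o,c)
crop(s,240,150,200,150,4,"pics/side0c.png");crop(t,280,150,200,140,4,"pics/top0c.png")
E
```

```text
(no output)
```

View pics/side0c.png

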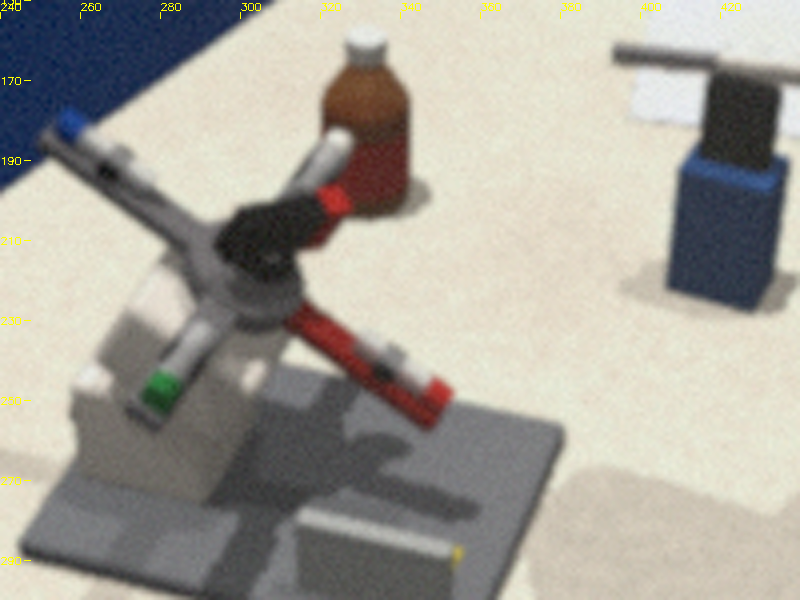

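View pics/top0c.png

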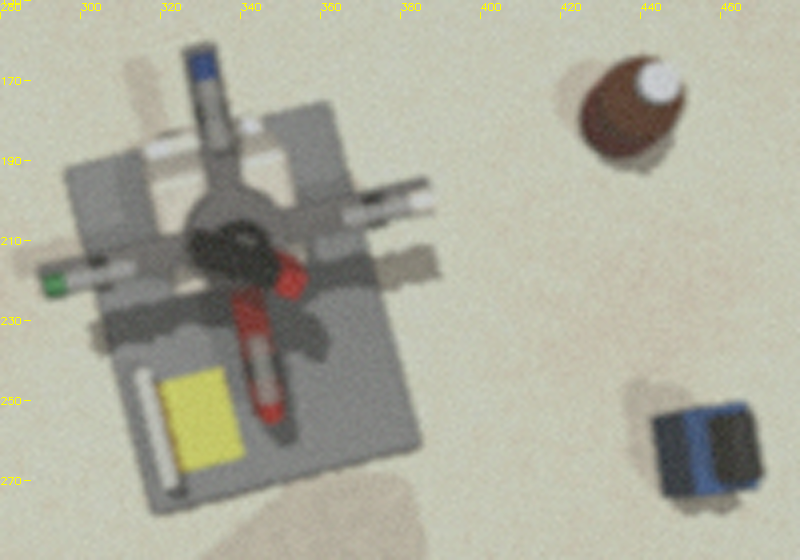

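Run:
```python
from h import *
import rig; print([ (k,getattr(rig,k)) for k in dir(rig) if 'grip' in k.lower() or k.lower().startswith('g')])
t=cv2.imread("pics/top0.png"); s=cv2.imread("pics/side0.png")
# base corners & pad corners (eye-read, z=15mm)
B=np.array([onz("top",p,.015) for p in [(296.5,193),(361,175.5),(384.5,261),(319,278)]])  # rear-left, rear-right, front-right, front-left
print("base",B.round(4)); print("edges",np.linalg.norm(B-np.roll(B,-1,0),axis=1).round(4),"ctr",B.mean(0).round(4))
ex=(B[0]+B[1]-B[2]-B[3])/2; ey=(B[0]+B[3]-B[1]-B[2])/2
print("yaw",np.degrees(np.arctan2(ex[1],ex[0])),np.degrees(np.arctan2(-ey[0],ey[1])))
hsv=cv2.cvtColor(t,cv2.COLOR_BGR2HSV)
m=cv2.inRange(hsv,(22,100,100),(38,255,255)); m[:, :280]=0;m[:,400:]=0
c=max(cv2.findContours(m,0,2)[0],key=cv2.contourArea); r=cv2.minAreaRect(c); print("pad",r, onz("top",r[0],.015).round(4)); 
M=cv2.moments(m,True);print(M['m10']/M['m00'],M['m01']/M['m00'])
P=[onz("top",p,.015) for p in cv2.boxPoints(r)];print(np.round(P,4))
# side base corners
print("side corner FR, FL, RL? ",[onz("side",p,.015).round(4) for p in [(380.5,257)]])
print("proj base in side",proj("side",B).round(1))
```

```text
[('get_obs', <function make.<locals>.<lambda> at 0x7efc1004c7c0>), ('grip_point_offset', 0.0187)]
base [[ 0.6999  0.118   0.015 ]
 [ 0.7526 -0.0679  0.015 ]
 [ 0.5062 -0.1353  0.015 ]
 [ 0.456   0.0503  0.015 ]]
edges [0.1932 0.2555 0.1923 0.2531] ctr [ 0.6037 -0.0088  0.015 ]
yaw 15.399177297843007 15.478187644596899
pad ((329.5294189453125, 254.61766052246094), (22.313274383544922, 16.24988555908203), 75.96376037597656) [0.5228 0.021  0.015 ]
329.6280991735537 254.67217630853995
[[ 0.5478  0.0515  0.015 ]
 [ 0.5595  0.0065  0.015 ]
 [ 0.4979 -0.0093  0.015 ]
 [ 0.4862  0.0354  0.015 ]]
side corner FR, FL, RL?  [array([ 0.5051, -0.1318,  0.015 ])]
proj base in side [[246.5 284.5]
 [279.6 233.8]
 [380.9 256. ]
 [356.6 311.5]]
```

Run:
```python
import cv2,numpy as np
s=cv2.imread("pics/side0.png");t=cv2.imread("pics/top0.png")
def crop(im,x,y,w,h,k):
    c=cv2.resize(im[y:y+h,x:x+w],None,fx=k,fy=k,interpolation=cv2.INTER_CUBIC)
    c=np.clip(c*1.5,0,255).astype('uint8')
    for i in range(0,w,5): cv2.line(c,(i*k,0),(i*k,6),(0,255,255),1); (i%10==0) and cv2.putText(c,str(x+i),(i*k,16),0,.35,(0,0,255),1)
    for i in range(0,h,5): cv2.line(c,(0,i*k),(6,i*k),(0,255,255),1); (i%10==0) and cv2.putText(c,str(y+i),(8,i*k+4),0,.35,(0,0,255),1)
    return c
cv2.imwrite("pics/ch.png",np.hstack([crop(s,400,160,40,70,8),crop(t,435,240,45,40,8).copy() if 0 else cv2.copyMakeBorder(crop(t,435,240,45,45,8),0,200,0,0,0)]))
cv2.imwrite("pics/rt.png",np.hstack([crop(s,285,190,72,85,5)[:425],cv2.copyMakeBorder(crop(t,320,195,72,75,5),0,50,0,0,0)]))
```

```text
(no output)
```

View pics/ch.png

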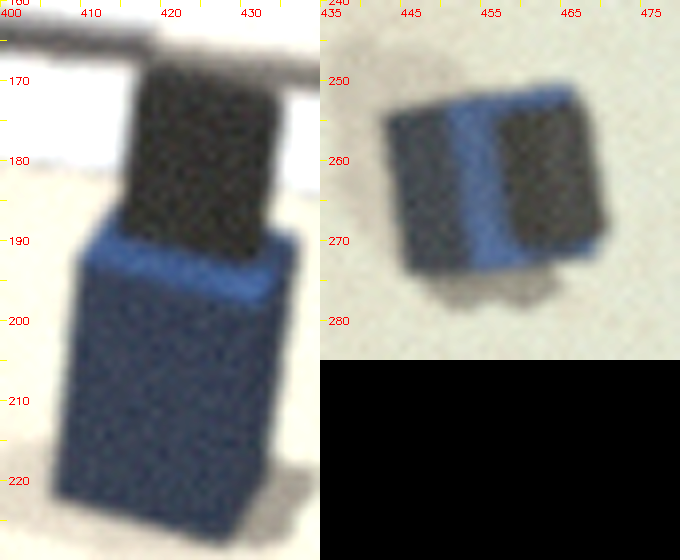

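View pics/rt.png

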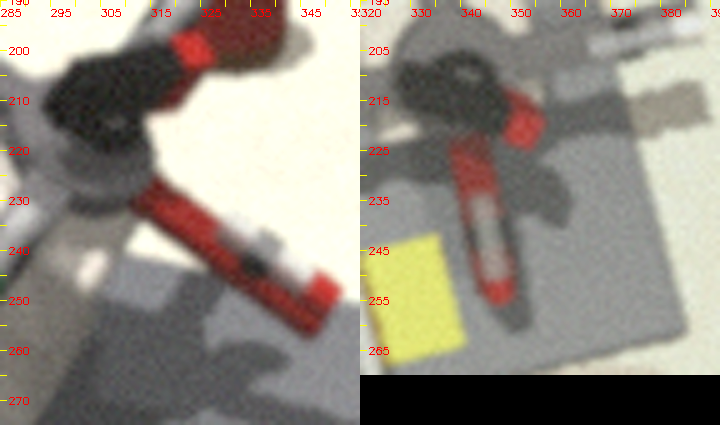

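Run:
```python
from h import *
R=Rn.from_euler('z',15.4,degrees=True).as_matrix(); O=np.array([.605,-.0085,0])
f=lambda X:R.T@(X-O)
W=lambda p:R@np.array(p)+O
print("cams",[(-CI[n]["R"].T@CI[n]["t"]).round(3) for n in CI])
print("top: block top corners z=.095"); 
T=np.array([onz("top",p,.095) for p in [(450.5,252.5),(466,250.5),(469,271.5),(454,274)]]);print(T.round(4),T.mean(0).round(4),np.linalg.norm(T-np.roll(T,-1,0),axis=1).round(3))
print("side: FL, FR, RL of blue top, z=.095"); print(np.array([onz("side",p,.095) for p in [(432,198),(436.5,188.5),(410,193),(415,187)]]).round(4))
print("tab top right edge via top z=.15",np.array([onz("top",p,.15) for p in [(466.5,253),(470,269.5)]]).round(4))
print("tri FL blue",tri((432,198),(454,274)))
print("tri RL blue",tri((410,193),(450.5,252.5)))
print("tri RL tab",tri((417.5,168.5),(459,254)), "FR tab", tri((434.5,171),(470,269.5)))
# rotor
print("red arm tip", tri((346.5,256)if 0 else (349,251),(347,255)))
X=tri((349,251),(347,255))[0];print(f(X))
# wing
print("wing red end",[f(x).round(4) for x in [tri((323,198.5),(352,219))[0]]])
# expected projections
ax=np.array([-.5,0,.866]);c=np.array([.03,0,.15])
print("exp hub top c",proj("top",W(c)),"wing mid",proj("top",W(c+.06*ax)),proj("side",W(c+.06*ax)))
for th in(-.5,-.3,-.2,-.1,0,.05):
    d=np.cos(th)*np.array([-.866,0,-.5])+np.sin(th)*np.array([0,1,0])
    e=c+.13*d; print(th,proj("top",W(e)).round(1),proj("side",W(e)).round(1))
```

```text
cams [array([0.015, 0.808, 0.894]), array([0.453, 0.031, 1.343])]
top: block top corners z=.095
[[ 0.5275 -0.3011  0.095 ]
 [ 0.5333 -0.3424  0.095 ]
 [ 0.4774 -0.3494  0.095 ]
 [ 0.4704 -0.3096  0.095 ]] [ 0.5021 -0.3256  0.095 ] [0.042 0.056 0.04  0.058]
side: FL, FR, RL of blue top, z=.095
[[ 0.471  -0.3082  0.095 ]
 [ 0.4806 -0.352   0.095 ]
 [ 0.5248 -0.2973  0.095 ]
 [ 0.5273 -0.3279  0.095 ]]
tab top right edge via top z=.15 [[ 0.5234 -0.3271  0.15  ]
 [ 0.4815 -0.3352  0.15  ]]
tri FL blue (array([ 0.47103152, -0.30949546,  0.09426481]), [array([0.2, 0. ]), array([-0.1, -0.2])])
tri RL blue (array([ 0.52735837, -0.30231729,  0.09127872]), [array([-0.1, -0. ]), array([0.1, 0.1])])
tri RL tab (array([ 0.51779954, -0.30546818,  0.16264134]), [array([-0.6, -0. ]), array([0.4, 0.8])]) FR tab (array([ 0.48308365, -0.33329288,  0.15375858]), [array([0.5, 0. ]), array([-0.3, -0.7])])
red arm tip (array([ 0.5215224 , -0.02286213,  0.09850431]), [array([1.2, 0.1]), array([-0.8, -1.4])])
[-0.08429432  0.00832152  0.09850431]
wing red end [array([-0.0108, -0.0227,  0.1974])]
exp hub top c [[338.67133903 208.97622177]] wing mid [[342.40067897 217.46724436]] [[313.93221639 201.47372754]]
-0.5 [[370.  241.4]] [[353.  232.6]]
-0.3 [[362.1 247. ]] [[353.5 241.5]]
-0.2 [[357.9 249.2]] [[353.  245.7]]
-0.1 [[353.4 251.1]] [[352.  249.7]]
0 [[348.8 252.5]] [[350.5 253.4]]
0.05 [[346.5 253.1]] [[349.5 255.2]]
```

```bash
cat >> h.py <<'E'
def state():
    o=get_obs(); return o, np.array(o["position"]), Rn.from_quat(o["tool_rot"])
def rel(Rt,p):
    "rotvec deg + shift to target; picks smaller of half-turn variants"
    o,p0,r0=state(); best=None
    for k in(0,180):
        R2=Rn.from_matrix(Rt)*Rn.from_euler('y',k,degrees=True)
        v=np.degrees((R2*r0.inv()).as_rotvec())
        print("opt",k,v.round(2),(np.array(p)-p0).round(4),"n",round(np.linalg.norm(v),1))
def report():
    o,p,r=state(); print("t",round(o["time"],2),"p",p.round(4),"q",o["q"].round(3),"F",o["ft_force"].round(1),"w",round(o["grip_width"],4)); print(r.as_matrix().round(3))
def toolR(yv,zv):
    y=np.array(yv,float);y/=np.linalg.norm(y);z=np.array(zv,float);z-=y*(z@y);z/=np.linalg.norm(z);return np.c_[np.cross(y,z),y,z]
RO=Rn.from_euler('z',15.4,degrees=True).as_matrix(); O=np.array([.605,-.0085,0])
Wd=lambda p:RO@np.array(p)+O
fr=lambda X:RO.T@(np.array(X)-O)
E
python3 - <<'E'
from h import *
report()
a=np.radians(7.8); rel(toolR([0,0,-1],[-np.sin(a),np.cos(a),0]),[.502,-.325,.19])
print("wall top inner exp",proj("top",[Wd([-.03,.075,.067]),Wd([-.114,.075,.067])]).round(1),proj("side",[Wd([-.03,.075,.067]),Wd([-.114,.075,.067])]).round(1))
E
```

```text
t 0.1 p [ 0.2135 -0.5867  0.2217] q [-1.4    0.528  1.434 -0.     1.181 -0.178] F [-0.4 -0.3  0.5] w 0.0868
[[-0.94  -0.     0.342]
 [-0.342  0.002 -0.94 ]
 [-0.    -1.    -0.002]]
opt 0 [ 1.0000e-02 -1.6000e-01  1.6781e+02] [ 0.2885  0.2617 -0.0317] n 167.8
opt 180 [-1.100e-01 -1.000e-02 -1.219e+01] [ 0.2885  0.2617 -0.0317] n 12.2
wall top inner exp [[317.1 241.4]
 [324.9 271. ]] [[315.8 276.2]
 [354.  285.1]]
```

Emit:
{"name": "jog_arm", "arguments": {"increments": [[[0,0,-2,0.036,0.033,0,-1],[0,0,-4,0.072,0.065,0,-1],[0,0,-6,0.108,0.098,0,-1],[0,0,-8,0.144,0.131,0,-1],[0,0,-10,0.18,0.164,0,-1],[0,0,-12,0.216,0.196,0,-1],[0,0,-12.2,0.252,0.229,0,-1],[0,0,-12.2,0.2885,0.2617,-0.01,-1]]], "squeeze": 30}}

```text
time: 0.9
position: [0.5038, -0.324, 0.2125]
tool_rot: [-0.047, 0.705, -0.705, 0.049]
ft_force: [0.6, -1.0, -0.5]
grip_width: 0.087
```

Run:
```python
from h import *
report()
a=np.radians(7.8); rel(toolR([0,0,-1],[np.sin(a),-np.cos(a),0]),[.502,-.325,.121])
for n in CI:
    im=camera(n)[:,:,::-1]; x,y=(390,130) if n=="side" else (420,220)
    cv2.imwrite(f"pics/{n}1.png",cv2.resize(im[y:y+100,x-20:x+80],None,fx=4,fy=4))
a=cv2.imread("pics/side1.png");b=cv2.imread("pics/top1.png");cv2.imwrite("pics/1.png",np.hstack([a,b]))
```

```text
t 0.9 p [ 0.5038 -0.324   0.2125] q [-0.759  0.503  1.512  0.002  1.125  0.676] F [ 0.6 -1.  -0.5] w 0.087
[[-0.991  0.002  0.135]
 [-0.135  0.    -0.991]
 [-0.002 -1.     0.   ]]
opt 0 [-0.01  0.11  0.02] [-0.0018 -0.001  -0.0915] n 0.1
opt 180 [ 1.7000e-01  2.0000e-02 -1.7998e+02] [-0.0018 -0.001  -0.0915] n 180.0
```

View pics/1.png

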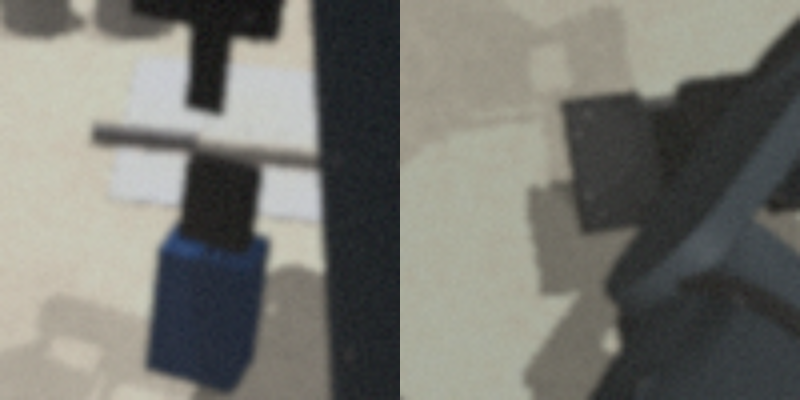

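The tool hangs over the tab (side crop: finger tip above the tab centre at full-image ≈(421,157)). Descend and grip.

Emit:
{"name": "jog_arm", "arguments": {"increments": [[[0,0,0,-0.0018,-0.001,-0.045,-1],[0,0,0,-0.0018,-0.001,-0.08,-1],[0,0,0,-0.0018,-0.001,-0.0915,-1],[0,0,0,-0.0018,-0.001,-0.0915,-1]]]}}

```text
time: 1.4
position: [0.5017, -0.32, 0.1168]
tool_rot: [-0.051, 0.709, -0.702, 0.049]
ft_force: [-0.4, -0.6, 1.3]
grip_width: 0.0871
```

Emit:
{"name": "jog_arm", "arguments": {"increments": [[[0,0,0,0,0,0,1],[0,0,0,0,0,0,1],[0,0,0,0,0,0,1],[0,0,0,0,0,0,1],[0,0,0,0,0,0,1],[0,0,0,0,0,0,1],[0,0,0,0,0,0,1]]]}}

```text
time: 2.1
position: [0.5018, -0.32, 0.117]
tool_rot: [-0.051, 0.708, -0.702, 0.049]
ft_force: [0.2, -0.2, 0.8]
grip_width: 0.039
```

Emit:
{"name": "jog_arm", "arguments": {"increments": [[[0,0,0,0,0,0,1],[0,0,0,0,0,0,1],[0,0,0,0,0,0,1],[0,0,0,0,0,0,1],[0,0,0,0,0,0,1],[0,0,0,0,0,0,1]]]}}

```text
time: 2.7
position: [0.502, -0.32, 0.1169]
tool_rot: [-0.051, 0.708, -0.702, 0.049]
ft_force: [0.5, -0.2, -0.9]
grip_width: 0.0176
```

Run:
```python
from h import *
report()
im=camera("side")[:,:,::-1]; cv2.imwrite("pics/2.png",cv2.resize(im[130:230,350:450],None,fx=4,fy=4))
```

```text
t 2.7 p [ 0.502  -0.32    0.1169] q [-0.757  0.627  1.595  0.005  0.928  0.669] F [ 0.5 -0.2 -0.9] w 0.0176
[[-0.99  -0.004  0.142]
 [-0.142  0.009 -0.99 ]
 [ 0.002 -1.    -0.009]]
```

View pics/2.png

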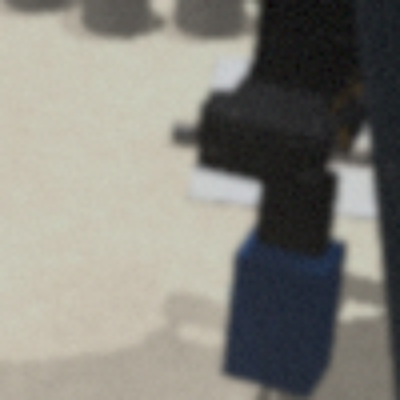

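Gripped at 17.6 mm, as the tab should be. Lift and compute the carry.

Emit:
{"name": "jog_arm", "arguments": {"increments": [[[0,0,0,0,0,0.02,1],[0,0,0,0,0,0.06,1],[0,0,0,0,0,0.1,1],[0,0,0,0,0,0.14,1],[0,0,0,0,0,0.17,1],[0,0,0,0,0,0.17,1]]], "squeeze": 40}}

```text
time: 3.35
position: [0.5035, -0.3213, 0.2907]
tool_rot: [-0.049, 0.706, -0.704, 0.051]
ft_force: [1.0, -1.0, -5.1]
grip_width: 0.018
```

Run:
```python
from h import *
report()
a=np.radians(15.4); P=Wd([-.076,.048,0]);P[2]=.29; rel(toolR([0,0,-1],[np.sin(a),-np.cos(a),0]),P); print(P)
im=camera("side")[:,:,::-1]; cv2.imwrite("pics/3.png",cv2.resize(im[60:240,330:480],None,fx=3,fy=3))
```

```text
t 3.35 p [ 0.5035 -0.3213  0.2907] q [-0.757  0.42   1.422  0.004  1.3    0.67 ] F [ 1.  -1.  -5.1] w 0.018
[[-0.99   0.002  0.142]
 [-0.142  0.003 -0.99 ]
 [-0.003 -1.    -0.003]]
opt 0 [-0.18  0.13  7.24] [ 0.0155  0.3389 -0.0007] n 7.2
opt 180 [   0.19    0.28 -172.76] [ 0.0155  0.3389 -0.0007] n 172.8
[0.51898206 0.01759431 0.29      ]
```

View pics/3.png

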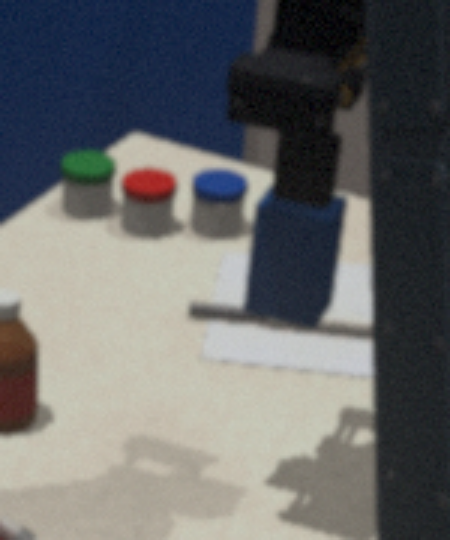

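Emit:
{"name": "jog_arm", "arguments": {"increments": [[[0,0,1,-0.005,0.035,0,1],[0,0,2,-0.01,0.08,0,1],[0,0,3,-0.01,0.125,0,1],[0,0,4,-0.01,0.17,0,1],[0,0,5,-0.005,0.215,0,1],[0,0,6,0,0.26,0,1],[0,0,7.2,0.008,0.305,0,1],[0,0,7.2,0.0155,0.3389,0,1]]]}}

```text
time: 4.2
position: [0.5146, 0.0219, 0.284]
tool_rot: [-0.098, 0.704, -0.697, 0.092]
ft_force: [0.3, -0.5, -4.6]
grip_width: 0.0178
```

Emit:
{"name": "jog_arm", "arguments": {"increments": [[[0,0,0,0,0,0,1],[0,0,0,0,0,0,1]]]}}

```text
time: 4.4
position: [0.5117, 0.0231, 0.2805]
tool_rot: [-0.102, 0.705, -0.696, 0.089]
ft_force: [-0.2, -0.1, -5.9]
grip_width: 0.0174
```

Run:
```python
from h import *
report()
o,p,r=state(); print("frame",fr(p).round(4))
for n in CI: cv2.imwrite(f"pics/{n}4.png",camera(n)[:,:,::-1])
a=cv2.imread("pics/side4.png");b=cv2.imread("pics/top4.png")
cv2.imwrite("pics/4.png",np.hstack([cv2.resize(a[170:320,230:430],None,fx=4,fy=4)]));cv2.imwrite("pics/4t.png",cv2.resize(b[130:290,260:420],None,fx=4,fy=4))
```

```text
t 4.4 p [0.5117 0.0231 0.2805] q [-0.177  0.314  1.625  0.006  1.224  1.12 ] F [-0.2 -0.1 -5.9] w 0.0174
[[-0.963 -0.02   0.269]
 [-0.269  0.01  -0.963]
 [ 0.017 -1.    -0.015]]
frame [-0.0816  0.0553  0.2805]
```

View pics/4.png

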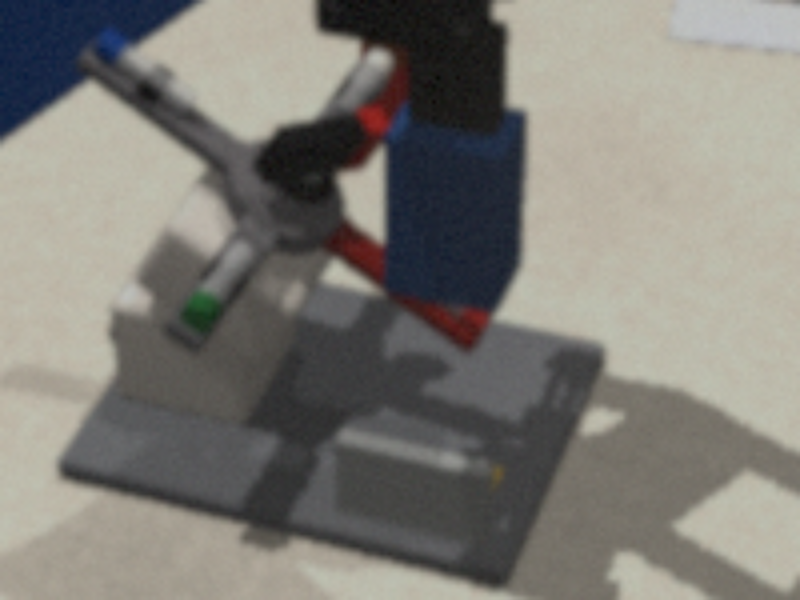

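View pics/4t.png

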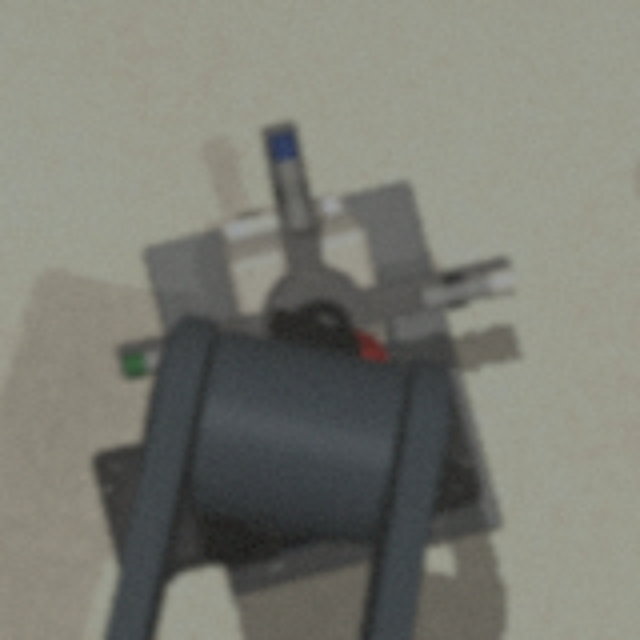

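```bash
cat > go.py <<'E'
from h import *
import sys
x,y,z=map(float,sys.argv[1:4])
report()
a=np.radians(15.4); P=Wd([x,y,0]);P[2]=z; print("frame now",fr(get_obs()["position"]).round(4));rel(toolR([0,0,-1],[np.sin(a),-np.cos(a),0]),P)
E
python3 go.py -.076 .048 .29
```

```text
t 4.5 p [0.5132 0.0213 0.2819] q [-0.18   0.313  1.623  0.006  1.223  1.12 ] F [ 0.3 -1.1 -4.6] w 0.0178
[[-0.964 -0.016  0.266]
 [-0.266  0.009 -0.964]
 [ 0.013 -1.    -0.013]]
frame now [-0.0806  0.0532  0.2819]
opt 0 [-0.52 -0.9  -0.01] [ 0.0058 -0.0038  0.0081] n 1.0
opt 180 [  1.42  -0.81 179.98] [ 0.0058 -0.0038  0.0081] n 180.0
```

Emit:
{"name": "jog_arm", "arguments": {"increments": [[[-0.5,-0.9,0,0.0058,-0.0038,0,1],[-0.5,-0.9,0,0.0058,-0.0038,-0.02,1],[-0.5,-0.9,0,0.0058,-0.0038,-0.02,1],[-0.5,-0.9,0,0.0058,-0.0038,-0.02,1]]]}}

```text
time: 4.9
position: [0.5186, 0.0166, 0.2616]
tool_rot: [-0.095, 0.701, -0.701, 0.094]
ft_force: [-0.2, 0.9, -5.7]
grip_width: 0.0178
```

```bash
python3 go.py -.076 .048 .20
python3 - <<'E'
from h import *
a=camera("side")[:,:,::-1]
cv2.imwrite("pics/5.png",cv2.resize(a[170:320,230:430],None,fx=4,fy=4))
E
```

```text
t 4.9 p [0.5186 0.0166 0.2616] q [-0.184  0.337  1.647 -0.     1.158  1.12 ] F [-0.2  0.9 -5.7] w 0.0178
[[-0.964 -0.001  0.264]
 [-0.264  0.    -0.964]
 [ 0.001 -1.    -0.001]]
frame now [-0.0766  0.0471  0.2616]
opt 0 [-0.01 -0.08  0.08] [ 0.0003  0.001  -0.0616] n 0.1
opt 180 [-1.3000e-01  2.0000e-02 -1.7992e+02] [ 0.0003  0.001  -0.0616] n 179.9
```

View pics/5.png

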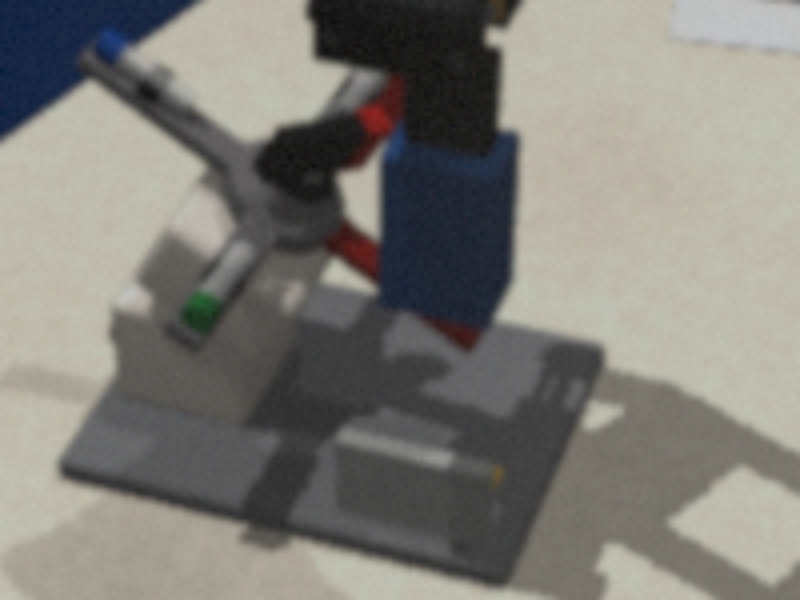

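Run:
```python
from h import *
print(proj("side",[Wd([-.1066,.0691,.1446]),Wd([-.0466,.0691,.1446])]))
for z in(.1446,.139,.15): print(z,fr(onz("side",(350.7,252.2),z)).round(4),fr(onz("side",(325.5,246.5),z)).round(4))
```

```text
[[352.51747571 253.76573655]
 [324.15434382 247.51696656]]
0.1446 [-0.1017  0.0656  0.1446] [-0.0481  0.0651  0.1446]
0.139 [-0.0998  0.059   0.139 ] [-0.0458  0.0585  0.139 ]
0.15 [-0.1035  0.0719  0.15  ] [-0.0503  0.0714  0.15  ]
```

Emit:
{"name": "jog_arm", "arguments": {"increments": [[[0,0,0,0.0003,0.001,-0.025,1],[0,0,0,0.0003,0.001,-0.05,1],[0,0,0,0.0003,0.001,-0.07,1],[0,0,0,0.0003,0.001,-0.08,1],[0,0,0,0.0003,0.001,-0.08,1],[0,0,0,0.0003,0.001,-0.08,1]]]}}

```text
time: 5.55
position: [0.5207, 0.0174, 0.1831]
tool_rot: [0.093, -0.701, 0.701, -0.095]
ft_force: [-0.1, 0.5, -5.6]
grip_width: 0.0178
```

```bash
python3 go.py -.076 .048 .142
python3 - <<'E'
from h import *
a=camera("side")[:,:,::-1]
cv2.imwrite("pics/6.png",cv2.resize(a[170:320,230:430],None,fx=4,fy=4))
E
```

```text
t 5.55 p [0.5207 0.0174 0.1831] q [-0.181  0.442  1.736  0.     0.961  1.122] F [-0.1  0.5 -5.6] w 0.0178
[[-0.964  0.003  0.264]
 [-0.264 -0.    -0.964]
 [-0.002 -1.     0.001]]
frame now [-0.0744  0.0474  0.1831]
opt 0 [0.02 0.15 0.07] [-0.0017  0.0002 -0.0411] n 0.2
opt 180 [ 2.3000e-01 -4.0000e-02 -1.7993e+02] [-0.0017  0.0002 -0.0411] n 179.9
```

View pics/6.png

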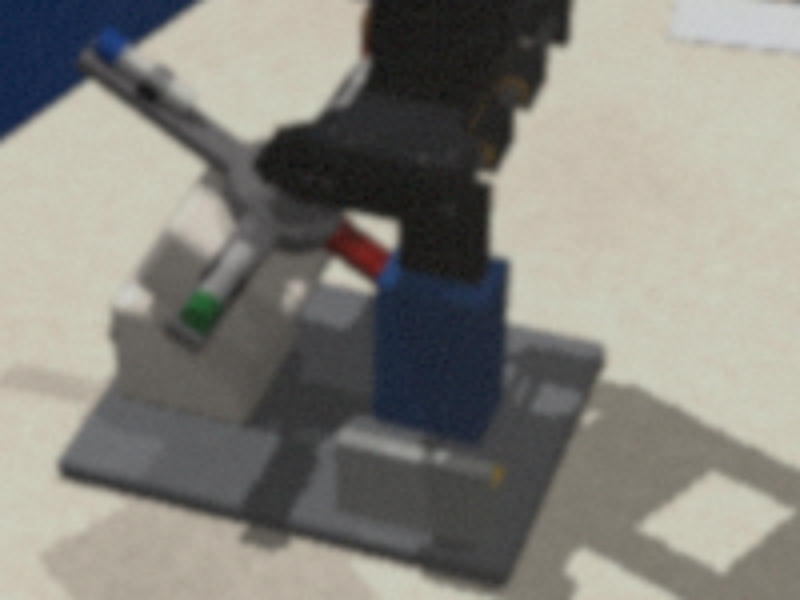

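Emit:
{"name": "jog_arm", "arguments": {"increments": [[[0,0,0,-0.0015,0,-0.02,1],[0,0,0,-0.0015,0,-0.035,1],[0,0,0,-0.0015,0,-0.041,1],[0,0,0,-0.0015,0,-0.041,1]]]}}

```text
time: 6.0
position: [0.5196, 0.0174, 0.1426]
tool_rot: [0.093, -0.7, 0.701, -0.096]
ft_force: [0.6, 1.1, -4.6]
grip_width: 0.018
```

```bash
python3 go.py -.076 .048 .133
python3 - <<'E'
from h import *
a=camera("side")[:,:,::-1]
cv2.imwrite("pics/7.png",cv2.resize(a[170:320,230:430],None,fx=4,fy=4))
E
```

```text
t 6.0 p [0.5196 0.0174 0.1426] q [-0.182  0.503  1.776  0.     0.859  1.121] F [ 0.6  1.1 -4.6] w 0.018
[[-0.964  0.003  0.264]
 [-0.264 -0.001 -0.964]
 [-0.003 -1.     0.001]]
frame now [-0.0755  0.0476  0.1426]
opt 0 [0.03 0.2  0.07] [-0.0006  0.0002 -0.0096] n 0.2
opt 180 [ 3.1000e-01 -5.0000e-02 -1.7993e+02] [-0.0006  0.0002 -0.0096] n 179.9
```

View pics/7.png

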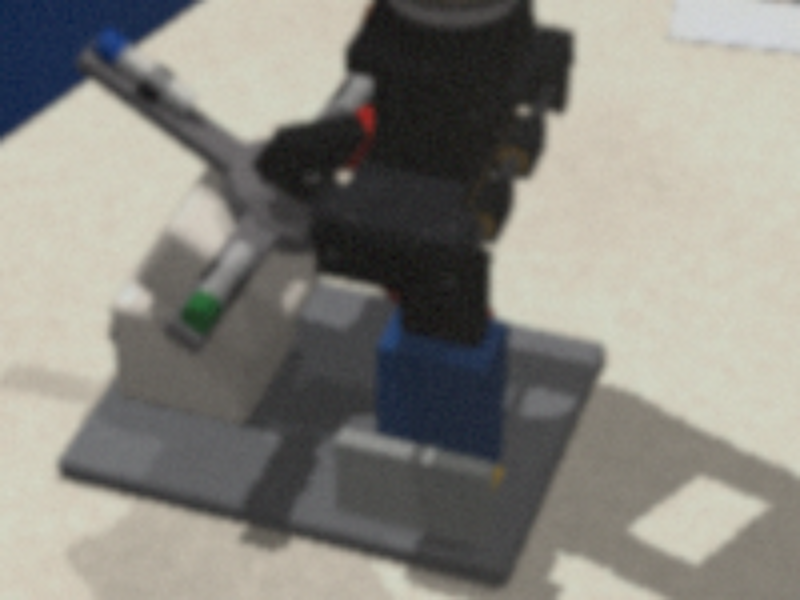

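The chock is behind the wall, rotor arms unmoved. Lower to contact.

Emit:
{"name": "jog_arm", "arguments": {"increments": [[[0,0,0,-0.0005,0,-0.005,1],[0,0,0,-0.0005,0,-0.008,1],[0,0,0,-0.0005,0,-0.009,1],[0,0,0,-0.0005,0,-0.009,1]]]}}

```text
time: 6.45
position: [0.5195, 0.0173, 0.134]
tool_rot: [0.093, -0.7, 0.701, -0.096]
ft_force: [-0.5, 0.5, -5.4]
grip_width: 0.0177
```

Emit:
{"name": "jog_arm", "arguments": {"increments": [[[0,0,0,0,0,-0.001,1],[0,0,0,0,0,-0.002,1],[0,0,0,0,0,-0.002,1]]]}}

```text
time: 6.75
position: [0.5197, 0.0173, 0.1322]
tool_rot: [0.093, -0.7, 0.701, -0.096]
ft_force: [-0.1, 1.1, -3.4]
grip_width: 0.0178
```

Emit:
{"name": "jog_arm", "arguments": {"increments": [[[0,0,0,0,0,-0.001,1],[0,0,0,0,0,-0.002,1],[0,0,0,0,0,-0.002,1]]]}}

```text
time: 7.05
position: [0.5207, 0.0175, 0.1319]
tool_rot: [0.092, -0.7, 0.701, -0.097]
ft_force: [0.3, 2.0, 7.1]
grip_width: 0.0177
```

Emit:
{"name": "jog_arm", "arguments": {"increments": [[[0,0,0,0,0,0.001,0.2],[0,0,0,0,0,0.001,0.2],[0,0,0,0,0,0.001,0.2],[0,0,0,0,0,0.001,0.2],[0,0,0,0,0,0.001,0.2],[0,0,0,0,0,0.001,0.2]]]}}

```text
time: 7.65
position: [0.5206, 0.0174, 0.1328]
tool_rot: [0.092, -0.7, 0.701, -0.097]
ft_force: [0.4, -0.6, 0.1]
grip_width: 0.0347
```

```bash
python3 go.py -.076 .048 .133
```

```text
t 7.65 p [0.5206 0.0174 0.1328] q [-1.820e-01  5.190e-01  1.784e+00  1.000e-03  8.320e-01  1.121e+00] F [ 0.4 -0.6  0.1] w 0.0347
[[-0.964  0.007  0.264]
 [-0.264 -0.001 -0.964]
 [-0.007 -1.     0.003]]
frame now [-0.0745  0.0474  0.1328]
opt 0 [0.04 0.41 0.07] [-0.0016  0.0001  0.0002] n 0.4
opt 180 [ 6.4000e-01 -6.0000e-02 -1.7992e+02] [-0.0016  0.0001  0.0002] n 179.9
```

Released. Raise straight up, then back toward the front to see.

Emit:
{"name": "jog_arm", "arguments": {"increments": [[[0,0,0,0,0,0.03,0.2],[0,0,0,0,0,0.07,0.2],[0,0,0,0,0,0.11,0.2],[0,0,0,0,0,0.15,0.2],[0,0,0,0,-0.03,0.19,0.2],[0,0,0,0,-0.08,0.22,0.2],[0,0,0,0,-0.12,0.22,0.2],[0,0,0,0,-0.16,0.22,0.2]]]}}

```text
time: 8.45
position: [0.5211, -0.1448, 0.3547]
tool_rot: [0.091, -0.699, 0.702, -0.098]
ft_force: [-0.0, 0.2, -0.2]
grip_width: 0.0347
```

Run:
```python
from h import *
report()
for n in CI: cv2.imwrite(f"pics/{n}8.png",camera(n)[:,:,::-1])
a=cv2.imread("pics/side8.png");b=cv2.imread("pics/top8.png")
cv2.imwrite("pics/8.png",cv2.resize(a[170:320,230:430],None,fx=4,fy=4));cv2.imwrite("pics/8t.png",cv2.resize(b[140:290,280:480],None,fx=4,fy=4))
```

```text
t 8.45 p [ 0.5211 -0.1448  0.3547] q [-0.479  0.275  1.469  0.002  1.386  0.824] F [-0.   0.2 -0.2] w 0.0347
[[-0.964  0.011  0.264]
 [-0.264 -0.003 -0.964]
 [-0.01  -1.     0.006]]
```

View pics/8.png

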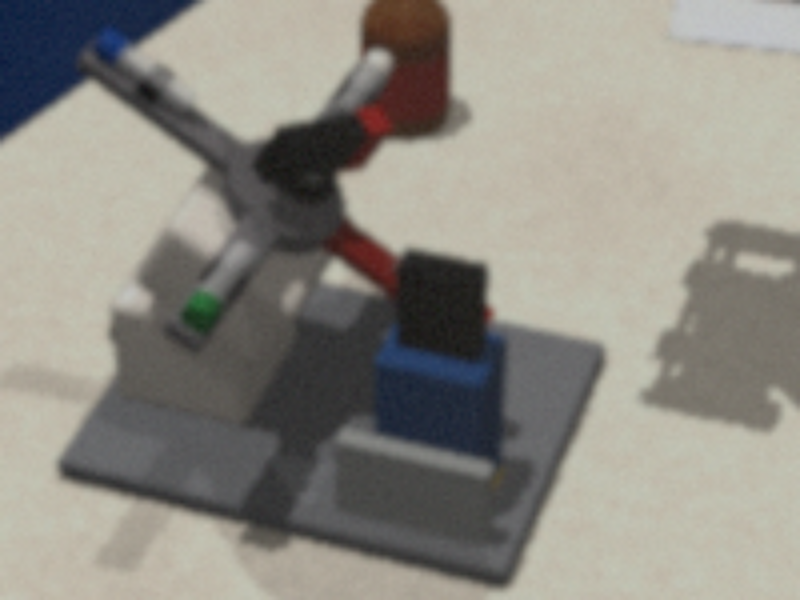

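View pics/8t.png

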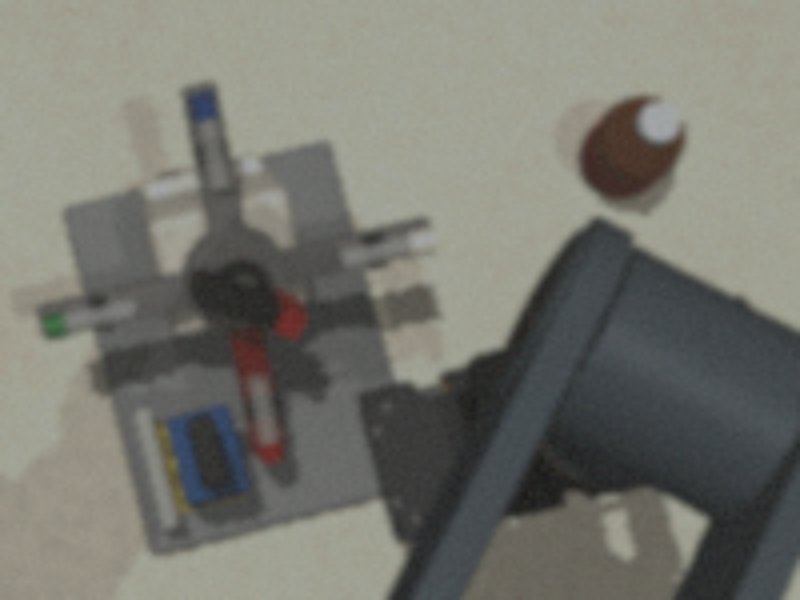

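Run:
```python
from h import *
print("chock block top",np.array([fr(onz("top",(280+u/4,140+v/4),.11)) for u,v in[(168,414),(225,406),(247,494),(187,506)]]).round(4))
ax=RO@np.array([-.5,0,.8660]);C=Wd([.03,0,.15]);dn=RO@np.array([-.866,0,-.5]);lf=RO@np.array([0,1.,0])
def onpl(n,uv,h):
    o,d=ray(n,uv);X=o+d*(((C+h*ax)-o)@ax)/(d@ax);v=X-C; return np.array([v@dn,v@lf])
for h in(.043,.06):
  for n,f in(("top","pics/top8.png"),("side","pics/side8.png")):
    im=cv2.imread(f);hsv=cv2.cvtColor(im,cv2.COLOR_BGR2HSV)
    m=cv2.inRange(hsv,(0,120,110),(8,255,255))|cv2.inRange(hsv,(172,120,110),(180,255,255))
    N,l,st,ce=cv2.connectedComponentsWithStats(m)
    for i in range(1,N):
        if st[i,4]>6 and 280<ce[i,0]<370 and 180<ce[i,1]<270:
            p=onpl(n,ce[i],h);print(h,n,st[i],ce[i].round(1),"plane mm",(p*1e3).round(1),"ang",round(np.arctan2(p[1],p[0]),3))
# red arm tip angle, at mid-plane from top arm red mask
for uv in[(347.5,255.5),(344.0,226)]: p=onpl("top",uv,.0);print("arm",uv,(p*1e3).round(1),np.arctan2(p[1],p[0]).round(3))
for e in(-1.,1.):
  for phi in(-1.4,-1.2,-1.0,-.8): 
    X=C+.06*ax+.03*e*-1*(np.cos(phi)*dn+np.sin(phi)*lf);print(e,phi,proj("top",X).round(1),proj("side",X).round(1))
a=cv2.imread("pics/side8.png");b=cv2.imread("pics/top8.png")
g=lambda im,x,y:np.clip(cv2.resize(im[y:y+50,x:x+50],None,fx=8,fy=8,interpolation=cv2.INTER_CUBIC)*1.8,0,255).astype('uint8')
cv2.imwrite("pics/8w.png",np.hstack([g(a,290,185),g(b,320,190)]))
```

```text
chock block top [[-0.0424  0.064   0.11  ]
 [-0.0469  0.0261  0.11  ]
 [-0.107   0.0271  0.11  ]
 [-0.1045  0.0675  0.11  ]]
0.043 side [320 197   7   6  29] [323.  199.3] plane mm [ 14.9 -44.2] ang -1.246
0.06 side [320 197   7   6  29] [323.  199.3] plane mm [ 13.7 -23. ] ang -1.034
arm (347.5, 255.5) [137.9   5.3] 0.038
arm (344.0, 226) [50.5 -3.5] -0.069
-1.0 -1.4 [[354.4 216.3]] [[320.7 195.3]]
-1.0 -1.2 [[354.2 218.5]] [[322.7 197.3]]
-1.0 -1.0 [[353.6 220.7]] [[324.4 199.5]]
-1.0 -0.8 [[352.5 222.8]] [[325.6 201.7]]
1.0 -1.4 [[330.4 218.7]] [[306.9 207.8]]
1.0 -1.2 [[330.5 216.4]] [[304.8 205.8]]
1.0 -1.0 [[331.1 214.2]] [[303.2 203.5]]
1.0 -0.8 [[332.1 212.1]] [[301.9 201.2]]
```

View pics/8w.png

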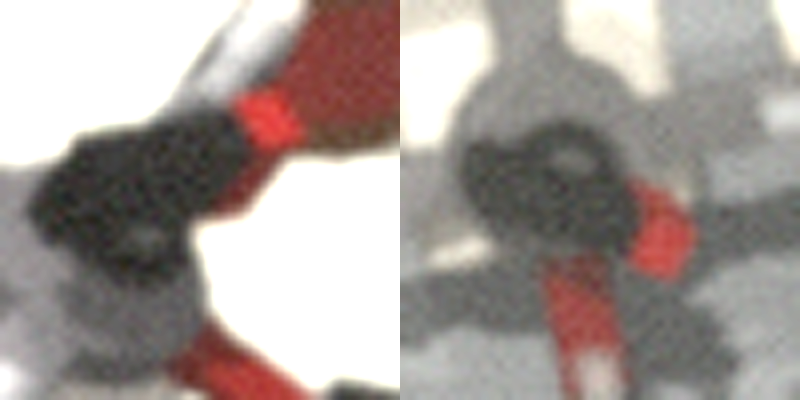

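```bash
cat > wg.py <<'E'
from h import *
import sys
phi,out=map(float,sys.argv[1:3])
ax=RO@np.array([-.5,0,.8660]);C=Wd([.03,0,.15]);dn=RO@np.array([-.866,0,-.5]);lf=RO@np.array([0,1.,0])
w=np.cos(phi)*dn+np.sin(phi)*lf
report(); o,p,r=state(); v=p-C; print("TCP out,dn,lf mm",[round(1e3*(v@k),1) for k in(ax,dn,lf)],"jaw phi",[round(float(np.arctan2(z@lf,z@dn)),3) for z in [r.as_matrix()[:,2]]],"moment",o["moment"].round(2))
print("moment about axis at C",round(float((np.array(o["moment"]))@ax),3))
rel(toolR(-ax,np.cross(ax,w)),C+out*ax)
print("turn per rad (deg vec)",(-np.degrees(1)*ax).round(2))
E
python3 wg.py -1.06 .14
```

```text
t 8.55 p [ 0.5208 -0.1474  0.3529] q [-4.830e-01  2.780e-01  1.469e+00  1.000e-03  1.385e+00  8.260e-01] F [-0.8  0.5  0.4] w 0.0346
[[-0.966  0.008  0.259]
 [-0.259 -0.004 -0.966]
 [-0.007 -1.     0.006]]
TCP out,dn,lf mm [np.float64(249.7), np.float64(26.8), np.float64(-111.6)] jaw phi [-1.567] moment [ 0.06 -0.02 -0.03]
moment about axis at C -0.052
opt 0 [ -8.29 -29.82  59.67] [ 0.0456  0.1283 -0.0817] n 67.2
opt 180 [  35.34   -9.35 -115.53] [ 0.0456  0.1283 -0.0817] n 121.2
turn per rad (deg vec) [ 27.62   7.61 -49.62]
```

Emit:
{"name": "jog_arm", "arguments": {"increments": [[[-1.0,-3.7,7.5,0.006,0.016,0,-0.2],[-2.1,-7.5,14.9,0.011,0.032,0,-0.2],[-3.1,-11.2,22.4,0.017,0.048,0,-0.2],[-4.1,-14.9,29.8,0.023,0.064,0,-0.2],[-5.2,-18.6,37.3,0.029,0.08,-0.01,-0.2],[-6.2,-22.4,44.8,0.034,0.096,-0.02,-0.2],[-7.3,-26.1,52.2,0.04,0.112,-0.03,-0.2],[-8.3,-29.8,59.7,0.0456,0.1283,-0.05,-0.2]]]}}

```text
time: 9.35
position: [0.5658, -0.019, 0.3057]
tool_rot: [0.251, -0.47, 0.61, -0.587]
ft_force: [1.1, 0.8, -0.3]
grip_width: 0.0523
```

```bash
python3 wg.py -1.06 .12
```

```text
t 9.35 p [ 0.5658 -0.019   0.3057] q [-0.404  0.192  1.853  0.479  0.733 -0.454] F [ 1.1  0.8 -0.3] w 0.0523
[[-0.186  0.48   0.858]
 [-0.951  0.13  -0.279]
 [-0.245 -0.868  0.432]]
TCP out,dn,lf mm [np.float64(170.2), np.float64(-16.7), np.float64(0.3)] jaw phi [-2.622] moment [-0.04  0.22  0.02]
moment about axis at C 0.008
opt 0 [-0.09 -0.24  0.5 ] [ 0.0103  0.0025 -0.0518] n 0.6
opt 180 [  86.31   23.58 -155.6 ] [ 0.0103  0.0025 -0.0518] n 179.5
turn per rad (deg vec) [ 27.62   7.61 -49.62]
```

Moving to 70 mm out along the axis, then looking.

Emit:
{"name": "jog_arm", "arguments": {"increments": [[[0,0,0,0.008,0.002,-0.035,-0.2],[0,0,0,0.0103,0.0025,-0.052,-0.2],[0,0,0,0.0103,0.0025,-0.052,-0.2]]]}}

```text
time: 9.65
position: [0.574, -0.0147, 0.2506]
tool_rot: [0.252, -0.473, 0.608, -0.586]
ft_force: [0.2, -0.1, 0.6]
grip_width: 0.0522
```

```bash
python3 wg.py -1.06 .07
python3 - <<'E'
from h import *
for n in CI: cv2.imwrite(f"pics/{n}9.png",camera(n)[:,:,::-1])
a=cv2.imread("pics/side9.png");b=cv2.imread("pics/top9.png")
cv2.imwrite("pics/9.png",np.hstack([cv2.resize(a[140:290,240:380],None,fx=4,fy=4)]))
E
```

```text
t 9.65 p [ 0.574  -0.0147  0.2506] q [-0.388  0.288  1.906  0.563  0.603 -0.549] F [ 0.2 -0.1  0.6] w 0.0522
[[-0.187  0.474  0.861]
 [-0.951  0.133 -0.279]
 [-0.247 -0.871  0.425]]
TCP out,dn,lf mm [np.float64(117.9), np.float64(3.0), np.float64(2.2)] jaw phi [-2.62] moment [-0.07  0.24 -0.02]
moment about axis at C -0.018
opt 0 [-0.28 -0.62  0.44] [ 0.0261  0.0049 -0.04  ] n 0.8
opt 180 [  85.73   23.87 -155.77] [ 0.0261  0.0049 -0.04  ] n 179.4
turn per rad (deg vec) [ 27.62   7.61 -49.62]
```

View pics/9.png

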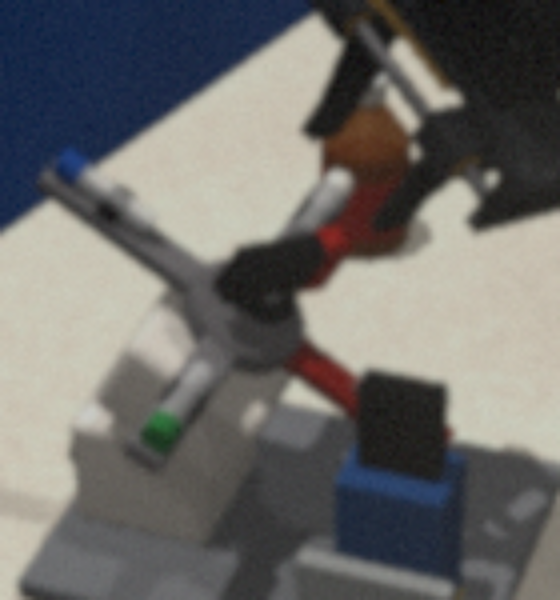

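Emit:
{"name": "jog_arm", "arguments": {"increments": [[[-0.3,-0.6,0.4,0.014,0.002,-0.02,-0.2],[-0.3,-0.6,0.4,0.0261,0.0049,-0.04,-0.2],[-0.3,-0.6,0.4,0.0261,0.0049,-0.04,-0.2],[-0.3,-0.6,0.4,0.0261,0.0049,-0.04,-0.2]]]}}

```text
time: 10.15
position: [0.6025, -0.0109, 0.2149]
tool_rot: [0.251, -0.464, 0.61, -0.591]
ft_force: [-0.1, -0.8, -0.2]
grip_width: 0.0523
```

```bash
python3 wg.py -1.06 .032
python3 - <<'E'
from h import *
for n in CI: cv2.imwrite(f"pics/{n}10.png",camera(n)[:,:,::-1])
a=cv2.imread("pics/side10.png");b=cv2.imread("pics/top10.png")
cv2.imwrite("pics/10.png",np.hstack([cv2.resize(a[150:250,260:360],None,fx=6,fy=6)]))
E
```

```text
t 10.15 p [ 0.6025 -0.0109  0.2149] q [-0.357  0.382  1.897  0.646  0.507 -0.63 ] F [-0.1 -0.8 -0.2] w 0.0523
[[-0.176  0.488  0.855]
 [-0.954  0.13  -0.27 ]
 [-0.243 -0.863  0.443]]
TCP out,dn,lf mm [np.float64(72.7), np.float64(-3.8), np.float64(-1.6)] jaw phi [-2.632] moment [-0.09  0.23 -0.04]
moment about axis at C -0.021
opt 0 [0.17 0.4  0.05] [ 0.016   0.0061 -0.0372] n 0.4
opt 180 [-87.28 -23.61 155.53] [ 0.016   0.0061 -0.0372] n 179.9
turn per rad (deg vec) [ 27.62   7.61 -49.62]
```

View pics/10.png

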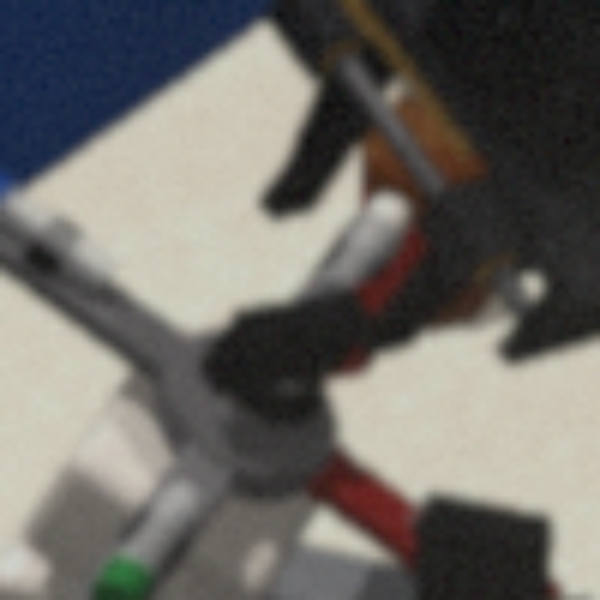

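Emit:
{"name": "jog_arm", "arguments": {"increments": [[[0.2,0.4,0,0.008,0.003,-0.018,-0.2],[0.2,0.4,0,0.016,0.006,-0.034,-0.2],[0.2,0.4,0,0.016,0.006,-0.037,-0.2],[0.2,0.4,0,0.016,0.006,-0.037,-0.2]]]}}

```text
time: 10.65
position: [0.6181, -0.0051, 0.1788]
tool_rot: [0.252, -0.467, 0.609, -0.59]
ft_force: [0.6, 0.7, -0.9]
grip_width: 0.0523
```

```bash
python3 wg.py -1.06 .031
python3 - <<'E'
from h import *
for n in CI: cv2.imwrite(f"pics/{n}11.png",camera(n)[:,:,::-1])
a=cv2.imread("pics/side11.png");b=cv2.imread("pics/top11.png")
cv2.imwrite("pics/11.png",np.hstack([cv2.resize(a[150:250,260:360],None,fx=6,fy=6)]))
E
```

```text
t 10.65 p [ 0.6181 -0.0051  0.1788] q [-0.333  0.463  1.891  0.722  0.443 -0.696] F [ 0.6  0.7 -0.9] w 0.0523
[[-0.177  0.483  0.857]
 [-0.953  0.132 -0.272]
 [-0.245 -0.865  0.437]]
TCP out,dn,lf mm [np.float64(33.2), np.float64(-0.2), np.float64(-0.2)] jaw phi [-2.63] moment [-0.11  0.14  0.06]
moment about axis at C 0.087
opt 0 [-0.01  0.06  0.07] [ 0.0009  0.0005 -0.002 ] n 0.1
opt 180 [  86.85   23.85 -155.79] [ 0.0009  0.0005 -0.002 ] n 179.9
turn per rad (deg vec) [ 27.62   7.61 -49.62]
```

View pics/11.png

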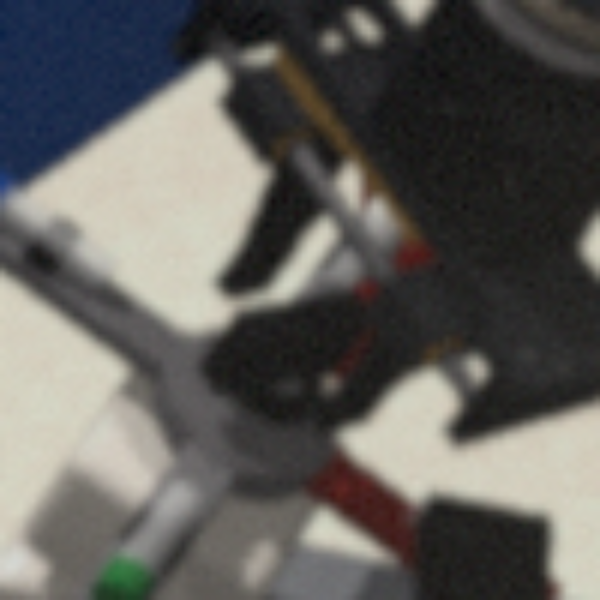

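Emit:
{"name": "jog_arm", "arguments": {"increments": [[[0,0,0,0,0,0,1],[0,0,0,0,0,0,1],[0,0,0,0,0,0,1],[0,0,0,0,0,0,1],[0,0,0,0,0,0,1],[0,0,0,0,0,0,1],[0,0,0,0,0,0,1],[0,0,0,0,0,0,1]]], "squeeze": 20}}

```text
time: 11.55
position: [0.617, -0.0048, 0.1786]
tool_rot: [0.252, -0.468, 0.608, -0.59]
ft_force: [-5.9, -1.4, -0.2]
grip_width: 0.0156
```

Emit:
{"name": "jog_arm", "arguments": {"increments": [[[0,0,0,0,0,0,1],[0,0,0,0,0,0,1],[0,0,0,0,0,0,1],[0,0,0,0,0,0,1]]], "squeeze": 40}}

```text
time: 11.95
position: [0.617, -0.0048, 0.1786]
tool_rot: [0.252, -0.468, 0.608, -0.59]
ft_force: [-3.7, -1.0, 0.7]
grip_width: 0.0159
```

```bash
python3 wg.py -0.86 .033
python3 - <<'E'
from h import *
for n in CI: cv2.imwrite(f"pics/{n}12.png",camera(n)[:,:,::-1])
a=cv2.imread("pics/side12.png")
cv2.imwrite("pics/12.png",np.hstack([cv2.resize(a[170:320,230:380],None,fx=4,fy=4)]))
E
```

```text
t 11.95 p [ 0.617  -0.0048  0.1786] q [-0.334  0.462  1.893  0.721  0.444 -0.696] F [-3.7 -1.   0.7] w 0.0159
[[-0.177  0.482  0.858]
 [-0.953  0.133 -0.271]
 [-0.245 -0.866  0.436]]
TCP out,dn,lf mm [np.float64(33.5), np.float64(0.8), np.float64(0.4)] jaw phi [-2.63] moment [-0.19  0.64  0.05]
moment about axis at C 0.055
opt 0 [ 5.5   1.49 -9.9 ] [ 0.001  -0.0001 -0.    ] n 11.4
opt 180 [-81.23 -22.4  146.01] [ 0.001  -0.0001 -0.    ] n 168.6
turn per rad (deg vec) [ 27.62   7.61 -49.62]
```

View pics/12.png

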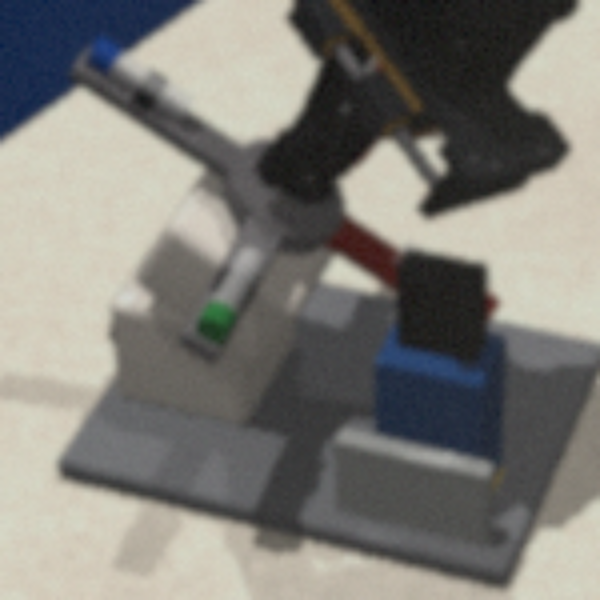

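Emit:
{"name": "jog_arm", "arguments": {"increments": [[[2.4,0.7,-4.3,0.0005,0,0,1],[4.8,1.3,-8.7,0.001,0,0,1],[7.2,2.0,-13.0,0.001,0,0,1],[9.6,2.7,-17.3,0.001,0,0,1],[12.1,3.3,-21.7,0.001,0,0,1],[14.5,4.0,-26.0,0.001,0,0,1],[16.9,4.7,-30.3,0.001,0,0,1],[19.3,5.3,-34.6,0.001,0,0,1]]]}}

```text
time: 12.85
position: [0.6163, -0.0042, 0.1782]
tool_rot: [0.029, -0.642, 0.657, -0.394]
ft_force: [-9.0, -1.5, 3.6]
grip_width: 0.0158
```

```bash
python3 wg.py 0.2 .033
python3 - <<'E'
from h import *
for n in CI: cv2.imwrite(f"pics/{n}13.png",camera(n)[:,:,::-1])
a=cv2.imread("pics/side13.png")
cv2.imwrite("pics/13.png",np.hstack([cv2.resize(a[170:320,230:380],None,fx=4,fy=4)]))
E
```

```text
t 12.85 p [ 0.6163 -0.0042  0.1782] q [-0.334  0.462  1.893  0.72   0.446  0.004] F [-9.  -1.5  3.6] w 0.0158
[[-0.688  0.48   0.544]
 [-0.555  0.135 -0.821]
 [-0.467 -0.867  0.173]]
TCP out,dn,lf mm [np.float64(33.4), np.float64(1.5), np.float64(1.1)] jaw phi [-1.931] moment [-0.36  1.07  0.24]
moment about axis at C 0.243
opt 0 [ 15.33   4.15 -27.86] [ 0.0018 -0.0007  0.0003] n 32.1
opt 180 [-71.17 -19.85 128.16] [ 0.0018 -0.0007  0.0003] n 147.9
turn per rad (deg vec) [ 27.62   7.61 -49.62]
```

View pics/13.png

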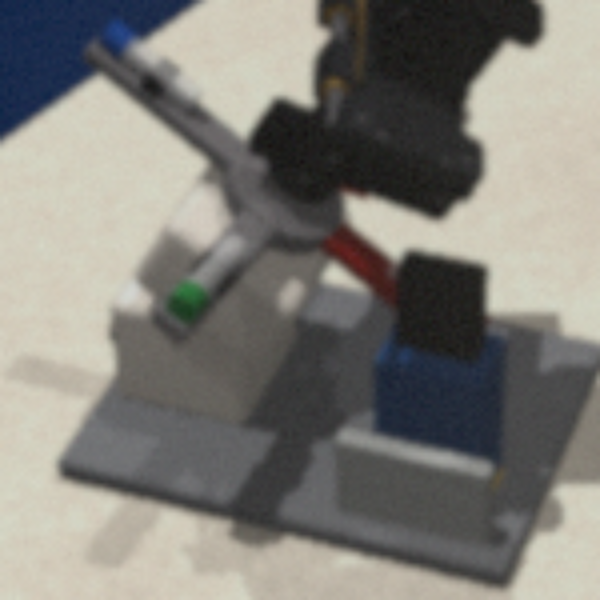

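Emit:
{"name": "jog_arm", "arguments": {"increments": [[[2.4,0.7,-4.3,0.0005,0,0,1],[4.8,1.3,-8.7,0.001,0,0,1],[7.2,2.0,-13.0,0.001,0,0,1],[9.6,2.7,-17.3,0.001,0,0,1],[9.6,2.7,-17.3,0.001,0,0,1]]]}}

```text
time: 13.45
position: [0.616, -0.0037, 0.1782]
tool_rot: [0.084, 0.701, -0.652, 0.276]
ft_force: [-9.2, -1.5, 5.1]
grip_width: 0.0154
```

```bash
python3 wg.py 0.2 .033
python3 - <<'E'
from h import *
a=camera("side")[:,:,::-1]
cv2.imwrite("pics/14.png",np.hstack([cv2.resize(a[170:320,230:380],None,fx=4,fy=4)]))
E
```

```text
t 13.45 p [ 0.616  -0.0037  0.1782] q [-0.333  0.462  1.893  0.717  0.449  0.354] F [-9.2 -1.5  5.1] w 0.0154
[[-0.833  0.478  0.277]
 [-0.242  0.136 -0.961]
 [-0.497 -0.868  0.002]]
TCP out,dn,lf mm [np.float64(33.5), np.float64(1.6), np.float64(1.7)] jaw phi [-1.583] moment [-0.27  0.91 -0.05]
moment about axis at C -0.034
opt 0 [  5.68   1.4  -10.64] [ 0.002  -0.0012  0.0004] n 12.1
opt 180 [-80.62 -22.6  145.49] [ 0.002  -0.0012  0.0004] n 167.9
turn per rad (deg vec) [ 27.62   7.61 -49.62]
```

View pics/14.png

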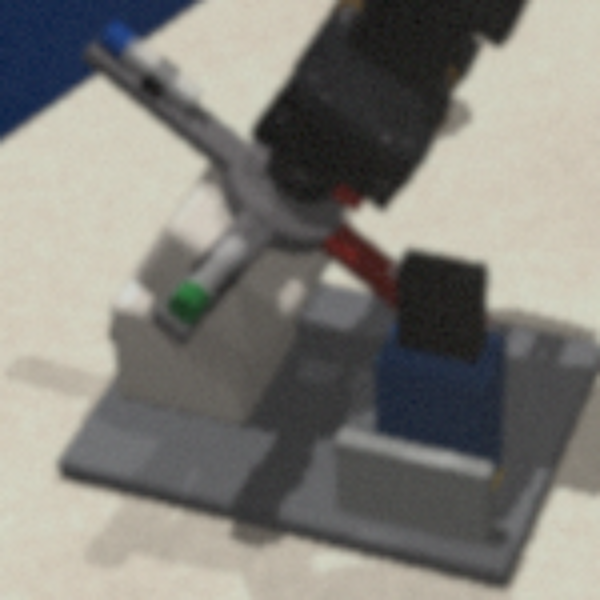

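Emit:
{"name": "jog_arm", "arguments": {"increments": [[[1.0,0.3,-1.7,0.0,0,0,1],[1.9,0.5,-3.5,0.0,0,0,1],[2.9,0.8,-5.2,0.0,0,0,1]]]}}

```text
time: 13.8
position: [0.6159, -0.0036, 0.1782]
tool_rot: [0.118, 0.715, -0.646, 0.239]
ft_force: [-4.9, 0.2, 0.7]
grip_width: 0.0157
```

```bash
python3 wg.py 0.2 .033|grep -E "TCP|about|^t"
```

```text
t 13.8 p [ 0.6159 -0.0036  0.1782] q [-0.333  0.462  1.893  0.719  0.448  0.457] F [-4.9  0.2  0.7] w 0.0157
TCP out,dn,lf mm [np.float64(33.5), np.float64(1.6), np.float64(1.8)] jaw phi [-1.479] moment [-0.32  0.52  0.14]
moment about axis at C 0.202
turn per rad (deg vec) [ 27.62   7.61 -49.62]
```

Emit:
{"name": "jog_arm", "arguments": {"increments": [[[1.0,0.3,-1.7,0.0,0,0,1],[1.9,0.5,-3.5,0.0,0,0,1],[2.9,0.8,-5.2,0.0,0,0,1]]]}}

```text
time: 14.1
position: [0.6159, -0.0035, 0.1782]
tool_rot: [0.151, 0.726, -0.639, 0.202]
ft_force: [-2.8, 0.9, 0.7]
grip_width: 0.0156
```

```bash
python3 wg.py 0.2 .033|grep -E "TCP|about|^t"
python3 - <<'E'
from h import *
a=camera("side")[:,:,::-1]
cv2.imwrite("pics/15.png",np.hstack([cv2.resize(a[170:320,230:380],None,fx=4,fy=4)]))
E
```

```text
t 14.1 p [ 0.6159 -0.0035  0.1782] q [-0.333  0.462  1.893  0.72   0.448  0.56 ] F [-2.8  0.9  0.7] w 0.0156
TCP out,dn,lf mm [np.float64(33.5), np.float64(1.6), np.float64(2.0)] jaw phi [-1.375] moment [-0.48  0.42  0.66]
moment about axis at C 0.746
turn per rad (deg vec) [ 27.62   7.61 -49.62]
```

View pics/15.png

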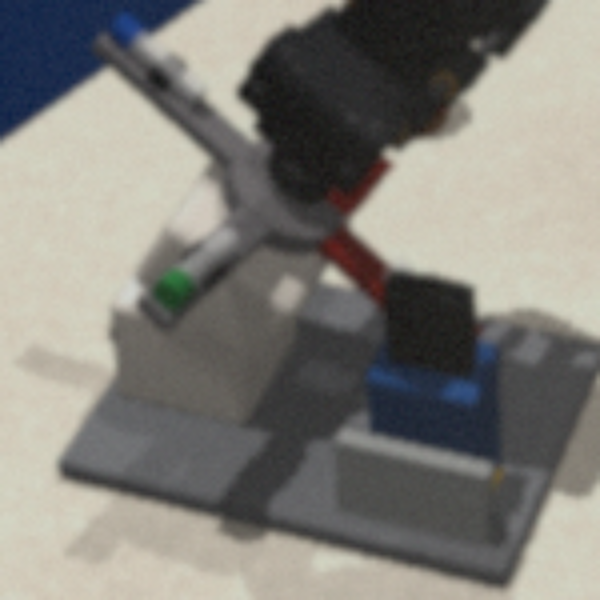

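Emit:
{"name": "jog_arm", "arguments": {"increments": [[[-0.7,-0.2,1.3,0,0,0,1],[-1.4,-0.4,2.6,0,0,0,1],[-1.4,-0.4,2.6,0,0,0,1]]]}}

```text
time: 14.45
position: [0.6159, -0.0035, 0.1782]
tool_rot: [0.134, 0.721, -0.643, 0.222]
ft_force: [-3.9, -0.9, -0.2]
grip_width: 0.0155
```

```bash
python3 wg.py 0.2 .033|grep -E "TCP|about|^t"
python3 - <<'E'
from h import *
for n in CI: cv2.imwrite(f"pics/{n}16.png",camera(n)[:,:,::-1])
a=cv2.imread("pics/side16.png");b=cv2.imread("pics/top16.png")
cv2.imwrite("pics/16.png",np.hstack([cv2.resize(a[170:320,230:330+50],None,fx=4,fy=4)]))
cv2.imwrite("pics/16t.png",cv2.resize(b[140:290,270:420],None,fx=4,fy=4))
E
```

```text
t 14.45 p [ 0.6159 -0.0035  0.1782] q [-0.334  0.462  1.893  0.72   0.449  0.506] F [-3.9 -0.9 -0.2] w 0.0155
TCP out,dn,lf mm [np.float64(33.5), np.float64(1.6), np.float64(1.9)] jaw phi [-1.429] moment [-0.37  0.52  0.17]
moment about axis at C 0.255
turn per rad (deg vec) [ 27.62   7.61 -49.62]
```

View pics/16.png

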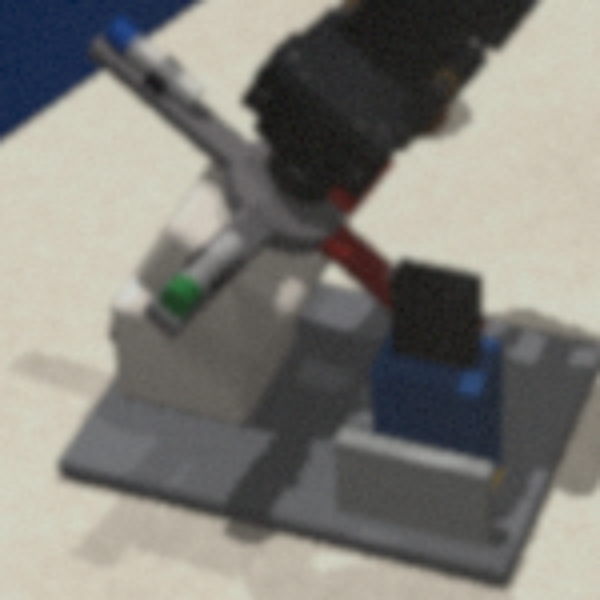

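View pics/16t.png

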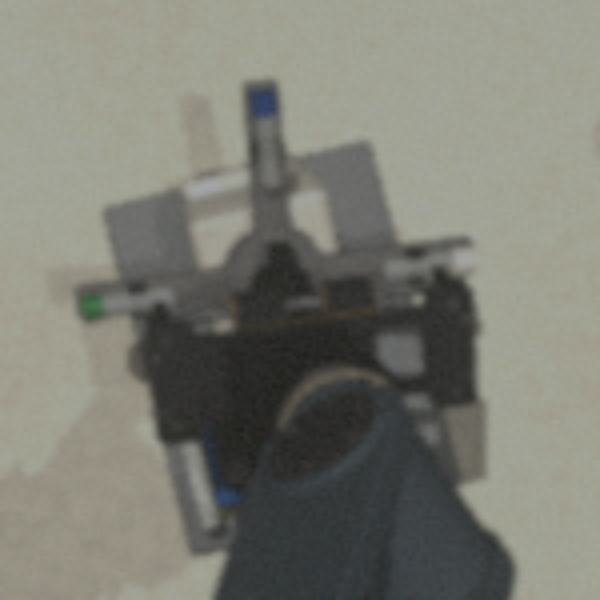

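Run:
```python
from h import *
ax=RO@np.array([-.5,0,.8660]);C=Wd([.03,0,.15]);dn=RO@np.array([-.866,0,-.5]);lf=RO@np.array([0,1.,0])
def cen(f,n,lo,hi):
    im=cv2.imread(f);hsv=cv2.cvtColor(im,cv2.COLOR_BGR2HSV);m=cv2.inRange(hsv,lo,hi)
    N,l,st,ce=cv2.connectedComponentsWithStats(m); 
    ok=[(st[i,4],ce[i]) for i in range(1,N) if st[i,4]>8 and (250<ce[i,0]<370) and 150<ce[i,1]<280]
    return max(ok,key=lambda t:t[0]) if ok else None
def ang(n,uv,h):
    o,d=ray(n,uv);X=o+d*(((C+h*ax)-o)@ax)/(d@ax);v=X-C;return round(float(np.arctan2(v@lf,v@dn)),3),round(float(np.hypot(v@lf,v@dn))*1e3)
for k in(8,16):
  for n in CI:
    g=cen(f"pics/{n}{k}.png",n,(45,80,40),(80,255,255)); b=cen(f"pics/{n}{k}.png",n,(105,120,60),(125,255,255)) 
    if g: print(k,n,"green",g[0],g[1].round(1),ang(n,g[1],.015), "rotor",round(ang(n,g[1],.015)[0]-1.571,3))
```

```text
8 side green 62 [280.1 247.3] (1.613, 122) rotor 0.042
8 top green 14 [293.4 220.9] (1.621, 121) rotor 0.05
16 side green 61 [274.9 243.3] (1.719, 122) rotor 0.148
16 top green 15 [292.6 216.4] (1.725, 121) rotor 0.154
```

Emit:
{"name": "jog_arm", "arguments": {"increments": [[[-1.0,-0.3,1.7,0,0,0,1],[-1.9,-0.5,3.5,0,0,0,1],[-2.9,-0.8,5.2,0,0,0,1],[-2.9,-0.8,5.2,0,0,0,1]]]}}

```text
time: 14.95
position: [0.6159, -0.0037, 0.1782]
tool_rot: [0.101, 0.708, -0.649, 0.258]
ft_force: [-3.9, -1.6, 0.5]
grip_width: 0.0157
```

```bash
python3 wg.py 0.2 .033|grep -E "TCP|about|^t"
python3 - <<'E'
from h import *
for n in CI: cv2.imwrite(f"pics/{n}17.png",camera(n)[:,:,::-1])
a=cv2.imread("pics/side17.png");
cv2.imwrite("pics/17.png",np.hstack([cv2.resize(a[170:320,230:330+50],None,fx=4,fy=4)]))
E
```

```text
t 14.95 p [ 0.6159 -0.0037  0.1782] q [-0.334  0.462  1.893  0.718  0.449  0.405] F [-3.9 -1.6  0.5] w 0.0157
TCP out,dn,lf mm [np.float64(33.5), np.float64(1.6), np.float64(1.8)] jaw phi [-1.531] moment [-0.34  0.56 -0.09]
moment about axis at C 0.01
turn per rad (deg vec) [ 27.62   7.61 -49.62]
```

View pics/17.png

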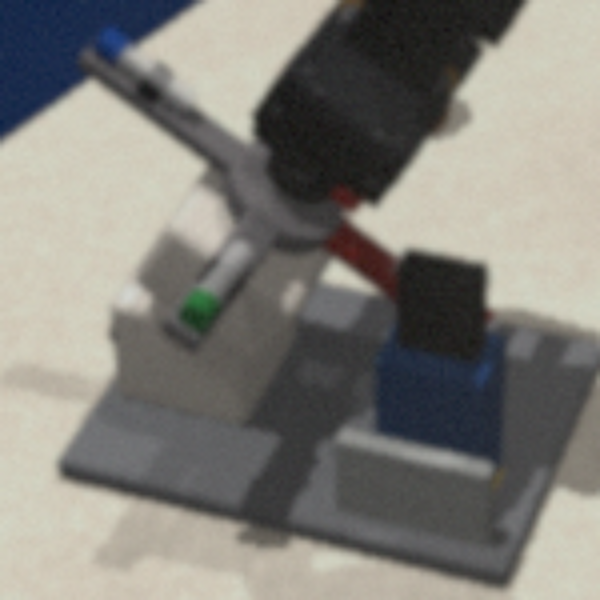

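The chock is back upright and the wing lies along the red arm. Open and withdraw along the axis.

Emit:
{"name": "jog_arm", "arguments": {"increments": [[[0,0,0,0,0,0,0.2],[0,0,0,0,0,0,0.2],[0,0,0,0,0,0,0.2],[0,0,0,0,0,0,0.2],[0,0,0,0,0,0,0.2]]]}}

```text
time: 15.55
position: [0.6162, -0.0037, 0.1784]
tool_rot: [0.101, 0.708, -0.649, 0.258]
ft_force: [-0.4, -0.8, 1.1]
grip_width: 0.0344
```

Emit:
{"name": "jog_arm", "arguments": {"increments": [[[0,0,0,-0.007,-0.002,0.013,0.2],[0,0,0,-0.0165,-0.0045,0.03,0.2],[0,0,0,-0.029,-0.008,0.052,0.2],[0,0,0,-0.0385,-0.0105,0.07,0.2],[0,0,0,-0.048,-0.013,0.087,0.2],[0,0,0,-0.065,-0.05,0.12,0.2],[0,0,0,-0.07,-0.1,0.14,0.2],[0,0,0,-0.07,-0.15,0.14,0.2]]]}}

```text
time: 16.35
position: [0.5467, -0.1489, 0.3218]
tool_rot: [0.102, 0.706, -0.65, 0.261]
ft_force: [1.1, -0.8, 0.7]
grip_width: 0.0344
```

Run:
```python
from h import *
report()
for n in CI: cv2.imwrite(f"pics/{n}18.png",camera(n)[:,:,::-1])
a=cv2.imread("pics/side18.png");b=cv2.imread("pics/top18.png")
cv2.imwrite("pics/18.png",cv2.resize(a[170:320,230:380],None,fx=4,fy=4))
cv2.imwrite("pics/18t.png",cv2.resize(b[140:290,270:420],None,fx=4,fy=4))
cv2.imwrite("pics/18full.png",np.hstack([cv2.resize(a,(400,300)),cv2.resize(b,(400,300))]))
```

```text
t 16.35 p [ 0.5467 -0.1489  0.3218] q [-0.698  0.2    1.792  0.55   0.911  0.349] F [ 1.1 -0.8  0.7] w 0.0344
[[-0.843  0.483  0.236]
 [-0.195  0.134 -0.972]
 [-0.501 -0.865 -0.019]]
```

View pics/18.png

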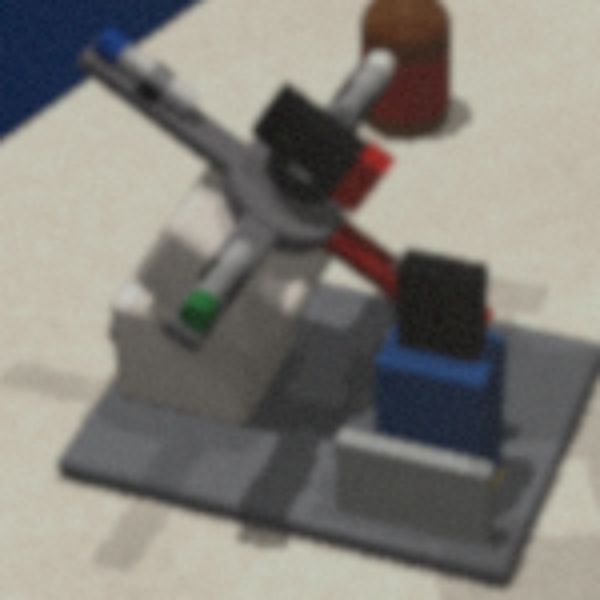

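View pics/18t.png

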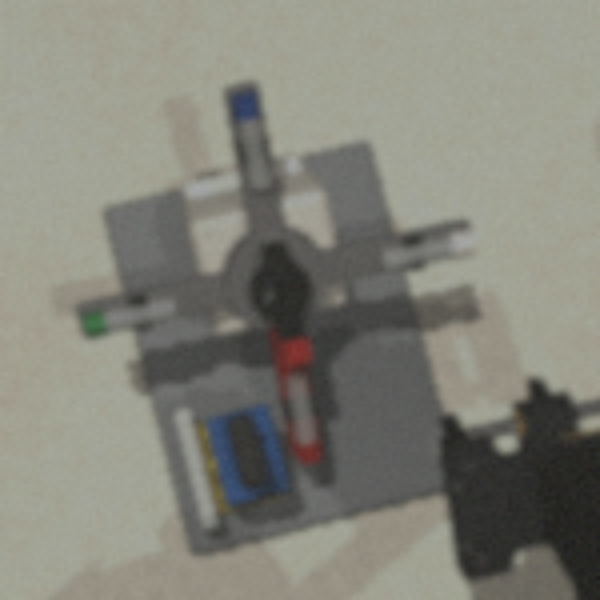

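View pics/18full.png

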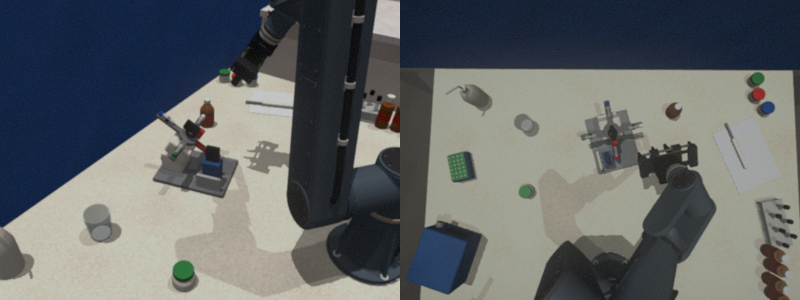

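Run:
```python
from h import *
ax=RO@np.array([-.5,0,.8660]);C=Wd([.03,0,.15]);dn=RO@np.array([-.866,0,-.5]);lf=RO@np.array([0,1.,0])
def cens(f,lo,hi):
    m=cv2.inRange(cv2.cvtColor(cv2.imread(f),cv2.COLOR_BGR2HSV),lo,hi); N,l,st,ce=cv2.connectedComponentsWithStats(m)
    return [(st[i,4],ce[i]) for i in range(1,N) if st[i,4]>8 and 250<ce[i,0]<370 and 150<ce[i,1]<280]
def ang(n,uv,h):
    o,d=ray(n,uv);X=o+d*(((C+h*ax)-o)@ax)/(d@ax);v=X-C;return round(float(np.arctan2(v@lf,v@dn)),3),round(float(np.hypot(v@lf,v@dn))*1e3)
for n in CI:
    for A,c in cens(f"pics/{n}18.png",(45,80,40),(80,255,255)): print(n,"green",A,"rotor",round(ang(n,c,.015)[0]-1.571,3))
    for A,c in cens(f"pics/{n}18.png",(0,120,110),(8,255,255)): print(n,"red",A,c.round(1),ang(n,c,.06),ang(n,c,.05))
for phi in(-.1,.04): print(phi,proj("top",C+.06*ax+.03*(np.cos(phi)*dn+np.sin(phi)*lf)),proj("side",C+.06*ax+.03*(np.cos(phi)*dn+np.sin(phi)*lf)))
print("chock block top",np.array([fr(onz("top",(270+u/4,140+v/4),.11)) for u,v in[(208,414),(265,406),(287,494),(228,506)]]).round(4))
```

```text
side green 60 rotor 0.053
side red 30 [323.5 209.1] (0.089, 25) (-0.362, 28)
top green 14 rotor 0.061
top red 31 [343.6 227.4] (0.101, 27) (0.064, 31)
-0.1 [[346.04064018 227.89048364]] [[326.18750948 208.96690577]]
0.04 [[344.4250374 228.3646189]] [[325.57440837 210.10591104]]
chock block top [[-0.0424  0.064   0.11  ]
 [-0.0469  0.0261  0.11  ]
 [-0.107   0.0271  0.11  ]
 [-0.1047  0.0668  0.11  ]]
```

```bash
python3 -c "
from rig import *
print(get_obs()['time'],get_obs()['joint_velocities'].round(3)); print(hand_in())"
```

```text
16.45 [ 0.076 -0.008  0.085  0.023  0.042  0.046]
the job is handed in; nothing more can be done
None
```

I stood the chock on the pad, let go of it, turned the wing knob to its hard stop and handed the job in at 16.45 s.

- **Chock:** the last pictures show it upright and released. Its centre is about (-75, 46) mm in the rotator's frame, inside the allowed ranges.
- **Wing knob:** it turned until the torque about the axis rose to about 0.75 N m. The wing now points along the red arm: the last measurements gave about 0.09 rad for the wing and 0.057 rad for the rotor. That puts the wing joint at about 1.4 rad.
- **Fingers and bystanders:** the fingers are well clear of everything. In the pictures, the bottle, beaker and jar look unmoved; I judged this by eye and did not measure it.

**Disagreements and weak points:**
- At the hard stop the red arm briefly pushed the chock, which shifted or tilted slightly towards the wall. I backed the knob and rotor off together by about 9° before opening the fingers. The chock then measured at the same place as before, and its base stayed put.
- The arm settled 5 to 10 mm off some targets. I corrected those that affected the placing or the knob grip.
- The first reading of the wing angle was about 0.06 rad off, and the jaws absorbed that when they closed.
- The joints were still moving slightly at hand-in, with speeds up to 0.085 rad/s.

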